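# Swap the control modules of the bench rack

### The job

Change the modules of the roller rack: for each worn module standing in it (one or two), swing its two ejector levers outward to pry it from its socket, roll it back, lift it off and put it flat on the floor of the wooden tray. Fit the two fresh modules from the table, one to a lane, whichever you like: with the lane's levers swung out, set it on the rollers tongue first, roll it up to the levers, swing both levers fully inward to seat it, and press its white plug down fully. Leave the amber bottle and the cork block behind the tray where they are.

Things in the scene. Friction and masses are not known exactly. Their poses are not given: they have to be found in the camera images.
- rack: fixed grey base plate 235 x 326 mm with two roller lanes 175 mm apart: lane 1 left (y +87.5 mm), lane 2 right. Origin on the table, midway between the lanes' home points; x along the lanes towards the sockets, y left, z up. Roller tops 24 mm high, side guides and near end stop (x -137 mm) 32 mm high, guides 79 mm apart at the near end, 69 mm at the far end; black sockets at x 52 to 80 mm, 64 mm high
- lane_1_home (a point): centre of a module that is fully home in lane 1 (left), 39 mm above the table; axes as the rack. The socket's hood then covers its tongue, so it cannot be lifted until it is about 16 mm back. Set a module on the rollers about 78 mm nearer than home along the lane (4 mm to the side does no harm), then roll it in
- lever_1_left (a joint): dark steel ejector lever on the +y side of lane 1, turning level: 0 = inward (closed, across the lane in front of the module), grows as the knob swings to the near end and outward, 1.05 = fully out. Stays where left, 1.5 N at the knob moves it. Its fork holds a pin of the module: outward pushes it 20 mm back, inward draws it home; the other lever may be carried along
- lever_1_left_knob (a point): centre of the upper part of the upright black finger knob of that lever (11 mm thick, from 34 to 88 mm above the table; this point is at 75 mm); with the lever at 0 it lies 26 mm nearer the robot (-x) and 45 mm further inward than the upright pivot, which is at x = -45 mm in the rack frame and 60 mm to the side of the lane's middle
- lever_1_right (a joint): dark steel ejector lever on the -y side of lane 1, turning level: 0 = inward (closed, across the lane in front of the module), grows as the knob swings to the near end and outward, 1.05 = fully out. Stays where left, 1.5 N at the knob moves it. Its fork holds a pin of the module: outward pushes it 20 mm back, inward draws it home; the other lever may be carried along
- lever_1_right_knob (a point): centre of the upper part of the upright black finger knob of that lever (11 mm thick, from 34 to 88 mm above the table; this point is at 75 mm); with the lever at 0 it lies 26 mm nearer the robot (-x) and 45 mm further inward than the upright pivot, which is at x = -45 mm in the rack frame and 60 mm to the side of the lane's middle
- lane_2_home (a point): centre of a module that is fully home in lane 2 (right), 39 mm above the table; axes as the rack. The socket's hood then covers its tongue, so it cannot be lifted until it is about 16 mm back. Set a module on the rollers about 78 mm nearer than home along the lane (4 mm to the side does no harm), then roll it in
- lever_2_left (a joint): dark steel ejector lever on the +y side of lane 2, turning level: 0 = inward (closed, across the lane in front of the module), grows as the knob swings to the near end and outward, 1.05 = fully out. Stays where left, 1.5 N at the knob moves it. Its fork holds a pin of the module: outward pushes it 20 mm back, inward draws it home; the other lever may be carried along
- lever_2_left_knob (a point): centre of the upper part of the upright black finger knob of that lever (11 mm thick, from 34 to 88 mm above the table; this point is at 75 mm); with the lever at 0 it lies 26 mm nearer the robot (-x) and 45 mm further inward than the upright pivot, which is at x = -45 mm in the rack frame and 60 mm to the side of the lane's middle
- lever_2_right (a joint): dark steel ejector lever on the -y side of lane 2, turning level: 0 = inward (closed, across the lane in front of the module), grows as the knob swings to the near end and outward, 1.05 = fully out. Stays where left, 1.5 N at the knob moves it. Its fork holds a pin of the module: outward pushes it 20 mm back, inward draws it home; the other lever may be carried along
- lever_2_right_knob (a point): centre of the upper part of the upright black finger knob of that lever (11 mm thick, from 34 to 88 mm above the table; this point is at 75 mm); with the lever at 0 it lies 26 mm nearer the robot (-x) and 45 mm further inward than the upright pivot, which is at x = -45 mm in the rack frame and 60 mm to the side of the lane's middle
- old_1_center (a point): worn grey module, body 98 x 66 x 30 mm, 98 mm over the pinned ears at its -x end; tongue stands out 14 mm at the +x end; on top a black grip rib 40 (x) x 20 (y) mm, 30 mm tall, top 60 mm above the underside, middle 8 mm towards -x from centre. 0.26 to 0.46 kg. Plug already down. Home in lane 1 at the start; one or both of old_1, old_2 are present. Point: body centre, 15 mm above the underside
- old_2_center (a point): worn grey module, body 98 x 66 x 30 mm, 98 mm over the pinned ears at its -x end; tongue stands out 14 mm at the +x end; on top a black grip rib 40 (x) x 20 (y) mm, 30 mm tall, top 60 mm above the underside, middle 8 mm towards -x from centre. 0.26 to 0.46 kg. Plug already down. Home in lane 2 at the start; one or both of old_1, old_2 are present. Point: body centre, 15 mm above the underside
- new_1_center (a point): fresh grey module, body 98 x 66 x 30 mm, 98 mm over the pinned ears at its -x end; tongue stands out 14 mm at the +x end; on top a black grip rib 40 (x) x 20 (y) mm, 30 mm tall, top 60 mm above the underside, middle 8 mm towards -x from centre. 0.26 to 0.46 kg. On the table left of the rack. Point: body centre, 15 mm above the underside
- plug_new_1 (a joint): travel of the white plug (25 x 38 mm) on top of this module: 0 = proud, 0.006 = pressed down fully; needs about 5 N and stays where left
- plug_new_1_top (a point): centre of the plug's upper face, 42 mm (proud) or 36 mm (down) above the module's underside, 34 mm towards +x from the module's centre
- new_2_center (a point): fresh grey module, body 98 x 66 x 30 mm, 98 mm over the pinned ears at its -x end; tongue stands out 14 mm at the +x end; on top a black grip rib 40 (x) x 20 (y) mm, 30 mm tall, top 60 mm above the underside, middle 8 mm towards -x from centre. 0.26 to 0.46 kg. On the table left of the rack. Point: body centre, 15 mm above the underside
- plug_new_2 (a joint): travel of the white plug (25 x 38 mm) on top of this module: 0 = proud, 0.006 = pressed down fully; needs about 5 N and stays where left
- plug_new_2_top (a point): centre of the plug's upper face, 42 mm (proud) or 36 mm (down) above the module's underside, 34 mm towards +x from the module's centre
- tray_middle (a point): middle of the inner floor (6 mm above the table) of a shallow open wooden tray, outside 250 x 140 x 24 mm, room for two modules end to end, walls 6 mm thick, long side along its x, fixed, to the right of the rack
- bottle: bystander: amber bottle with black cap, 39 mm across, 80 mm tall, behind the tray, origin under its middle
- cork: bystander: cork block 57 x 77 x 32 mm behind the tray, origin under its middle

How it is judged:
At the end, for the whole second after the job is handed in: Worn modules flat on the tray floor (within 70 x 30 mm of its middle along its axes); each fresh module within 4 mm of a lane's home point along each rack axis, both levers of that lane below 0.14 rad, its plug pressed in over 4.5 mm (x of old_1_center in the frame of tray_middle between -0.07 and 0.07 m and y of old_1_center in the frame of tray_middle between -0.03 and 0.03 m and z of old_1_center in the frame of tray_middle between 0.005 and 0.024 m and angle between each of old_1_center, old_2_center's own z axis and vertical below 0.15 rad and x of old_2_center in the frame of tray_middle between -0.07 and 0.07 m and y of old_2_center in the frame of tray_middle between -0.03 and 0.03 m and z of old_2_center in the frame of tray_middle between 0.005 and 0.024 m and ((x of new_1_center in the frame of lane_1_home between -0.004 and 0.004 m and y of new_1_center in the frame of lane_1_home between -0.004 and 0.004 m and z of new_1_center in the frame of lane_1_home between -0.004 and 0.004 m and value of joint each of lever_1_left, lever_1_right below 0.14 rad) or (x of new_1_center in the frame of lane_2_home between -0.004 and 0.004 m and y of new_1_center in the frame of lane_2_home between -0.004 and 0.004 m and z of new_1_center in the frame of lane_2_home between -0.004 and 0.004 m and value of joint each of lever_2_left, lever_2_right below 0.14 rad)) and value of joint each of plug_new_1, plug_new_2 above 0.0045 m and ((x of new_2_center in the frame of lane_1_home between -0.004 and 0.004 m and y of new_2_center in the frame of lane_1_home between -0.004 and 0.004 m and z of new_2_center in the frame of lane_1_home between -0.004 and 0.004 m and value of joint each of lever_1_left, lever_1_right below 0.14 rad) or (x of new_2_center in the frame of lane_2_home between -0.004 and 0.004 m and y of new_2_center in the frame of lane_2_home between -0.004 and 0.004 m and z of new_2_center in the frame of lane_2_home between -0.004 and 0.004 m and value of joint each of lever_2_left, lever_2_right below 0.14 rad))); the robot touches nothing.
It fails at once if the bottle is moved more than 5 cm (distance of bottle from where it was at the start of the episode above 0.05 m).
It fails at once if the cork is moved more than 5 cm (distance of cork from where it was at the start of the episode above 0.05 m).
Of old_1, old_2 only 1 to 2 are there at a start; the rules pass over those that are not, and their reading is None.
At some moment in a run one of new_1, new_2 may be knocked a few centimetres aside while the robot is not near it.
It also fails if it takes over 208 s, if anything falls off the work surface, if the arm or the gripper's body presses on something with over 40 N, if the wrist force passes 120 N, or if a joint passes its speed limit or range.

### The arm

A 7-joint arm with a two-finger parallel gripper is mounted at the origin on a cart in front of the work surface, level with it; the furniture and walls round the work are solid. World frame = base frame: x ahead of the robot, y to its left, z up, the work surface at z = 0. Lengths are in m, angles in rad, forces in N, time in s.
With the tool pointing down it reaches from about 0.425 to 0.825 m from the base axis. Payload 3.6 kg.
Tool frame: the origin (TCP) lies between the finger pads; the fingertips stand manip.finger_overhang ahead of it and the grasp point (between the pads) lies 2 mm behind it (manip.finger_overhang is the distance from the TCP to the fingertips, in m); z points along the fingers, y is the direction in which the jaws open and shut (so a half turn about z gives the same grasp; the last joint's range is limited). The gripper opens to 93 mm and grips with 3 to 60 N. Pads are 15 mm wide; open, the fingers measure 128 mm over their backs; the gripper's body (75 mm by 188 mm) begins 65 mm behind the grasp point.
Start: joints at [-1.163, 0.615, -0.013, 1.423, 0.008, 1.103, -0.04], TCP at [0.273, 0.59, 0.236] pointing down, gripper open.
Joint ranges: [-3.12, 3.12], [-0.3, 2.06], [-1.34, 1.32], [0.26, 2.42], [-1.36, 4.5], [0.01, 1.98], [-2.84, 2.84]. Speed limits (rad/s): [2.79, 2.79, 3.14, 3.14, 3.14, 3.14, 3.14].

### API

Orientations are given as a rotation vector (axis times angle).
In Python, from rig import manip, cams, spotter gives the robot as it stands. The module is installed in compiled form; this text tells all that it offers.
- The arm moves only by the shell command python3 -m handwheel 'ROWS' [FORCE]. ROWS is JSON, a list of rows, each an object with "rot": the turn, a rotation vector about the tool's x, y, z in units of 8 degrees (1.0 is 8 degrees), a list of three; "slide": the shift along the tool's x, y, z in mm, a list of three; "fingers": the opening in per cent of the stroke, from 0 (shut) to 100 (fully open). In form: [{"rot": [ax, ay, az], "slide": [x, y, z], "fingers": fingers}, ...]. A call has exactly 5 rows; each row is the pose to reach, as a shift and turn from the pose commanded when the call began, along the tool's axes at that moment; what a row does not reach only later rows make up. A row lasts 1/8 s, in which the tool goes at most 62.5 mm and 10.7 degrees, less where a joint would pass 70% of its speed; a pose out of reach is approached as far as the arm can. A call with a gripper value outside its range is refused whole. The fingers move at their own pace and stop on an object; FORCE is the grip in N (left out, the last holds). Time passes only in rows, so rows that repeat a pose let the fingers close, or fill a call up. It gives the time, the measured TCP pose, the force and the opening at its end, in the units of the state.
- manip.read_state(): the state, without advancing time (a new reading comes with each control period).
- cams.snapshot(name): name is "scene" or "top"; returns (picture, depth): 384x512x3 uint8, red, green, blue; 384x512 float32, m along the optical axis (not along the pixel's ray), 0 where there is no reading.
- cams.calibration(name): a dict with "intrinsics" (3x3 intrinsics, pixels), "R" (3x3) and "t" (3): a world point X has camera coordinates R X + t. Camera axes: x right, y down, z forward; pixel columns grow to the right and rows downward; lengths in m; the calibration is good to about 2 mm. A picture is of the moment at which its call begins. calibration takes no time and is no camera call.
- manip.sign_off(): hands the job in, once; it reports no verdict.
Trained networks look in the newest picture that a camera, given by its name, has taken for a name from the list of things; names that differ only in an ending like _2 or _b are one class to them, and where a whole thing is asked for, a point or a joint stands for the part that bears it (a point fixed in the world has none). Each returns a list of dicts, best first, with "score" (0 to 1); they miss things now and then, are a little off and sometimes report something else, mostly with a low value. They report only what shows in the picture. A call takes as long as a camera call.
- spotter.silhouettes(target, camera): "pixels" (384x512 bool, what is visible of it).
- spotter.tip_of(target, camera): "point" ([x, y, z] in m, in world coordinates, good to about 4 mm: a listed point, or the origin of a listed thing).
The state is a dict: "t": time; "q": joint angles; "joint_velocities": joint speeds; "joint_torque": joint torques, N m; "tool_pos": TCP position; "tcp_rot": TCP orientation; "wrist_force": force on the tool from outside, world axes, zero at the start; "moment": the same for the moment, N m; "opening": opening from 0.0 (shut) to 1.0 (fully open).
Only numpy, scipy, OpenCV 4.12 (cv2) and the standard library are available. Lean on these libraries where they do the work, as an engineer would, in place of code of your own. Each camera call takes 0.05 s, during which the arm holds its last target. There are 200 camera calls.

## Working session

There is one attempt and no reset: what is moved stays moved. The work goes in short steps, Python scripts to look and compute and a shell command to move; the robot and the scene stay as the last step left them, time stands still between calls to the robot, and variables do not carry over. Pictures are saved under pics/ and viewed, about 12 in all and at most 16, crops included, and the job is handed in when it is done.

```bash
mkdir -p pics; ls; python3 - <<'E'
from rig import manip,cams,spotter
import cv2,numpy as np
s=manip.read_state();print(s, manip.finger_overhang)
for c in ("scene","top"):
    p,d=cams.snapshot(c);cv2.imwrite(f"pics/{c}0.png",p[:,:,::-1])
    k=cams.calibration(c);print(c,k["intrinsics"].tolist(),(-k["R"].T@k["t"]).tolist())
    for n in ["rack","lane_1_home","lane_2_home","lever_1_left_knob","lever_1_right_knob","old_1_center","new_1_center","plug_new_1_top","tray_middle","bottle","cork"]:
        r=spotter.tip_of(n,c)
        print(n,[(np.round(x["point"],3).tolist(),round(x["score"],2)) for x in r[:5]])
E
```

```text
pics
{'t': 0.0, 'q': array([-1.16346303,  0.61590556, -0.01265064,  1.42488571,  0.0081221 ,
        1.10339909, -0.04040825]), 'joint_velocities': array([-1.17483222e-03, -8.90232418e-05,  1.13225371e-03,  2.34879928e-04,
        1.44637536e-04, -1.03257999e-03, -1.94634023e-04]), 'joint_torque': array([-3.05474832e-04, -4.58929110e+01,  2.09089089e-01, -1.65740097e+01,
       -6.11234433e-02,  2.03775696e-02,  2.25714803e-04]), 'tool_pos': array([0.27289489, 0.58911665, 0.23449427]), 'tcp_rot': array([-0.67587387, -3.06750122,  0.00391878]), 'wrist_force': array([-0.3242565 , -0.56417732,  0.3973707 ]), 'moment': array([0.00940962, 0.04538579, 0.00935503]), 'opening': 1.0028134961391568} 0.017
scene [[375.49537947397107, 0.0, 246.5930635129768], [0.0, 375.49537947397107, 189.5758934764115], [0.0, 0.0, 1.0]] [0.18443940454072186, -0.5675633525142431, 0.888200071959557]
rack [([0.582, 0.005, 0.001], 0.7), ([0.584, 0.091, 0.036], 0.23)]
lane_1_home [([0.582, 0.09, 0.036], 0.86), ([0.608, 0.34, 0.041], 0.21)]
lane_2_home [([0.592, -0.084, 0.041], 0.62)]
lever_1_left_knob [([0.51, 0.102
[... 563 characters left out ...]
430521847], [0.0, 0.0, 1.0]] [0.4345255151775357, 0.008181443030834073, 1.573483833091555]
rack [([0.585, 0.004, 0.003], 0.84)]
lane_1_home [([0.58, 0.093, 0.042], 0.69)]
lane_2_home [([0.586, -0.082, 0.04], 0.63), ([0.592, -0.085, 0.038], 0.59), ([0.605, 0.344, 0.043], 0.53)]
lever_1_left_knob [([0.504, 0.102, 0.074], 0.51), ([0.519, -0.1, 0.077], 0.35)]
lever_1_right_knob [([0.513, 0.076, 0.071], 0.53)]
old_1_center [([0.583, 0.092, 0.036], 0.76), ([0.508, 0.104, 0.075], 0.16)]
new_1_center [([0.399, 0.326, 0.017], 0.73)]
plug_new_1_top [([0.583, 0.092, 0.044], 0.55)]
tray_middle [([0.493, -0.372, 0.009], 0.96)]
bottle [([0.674, -0.243, -0.002], 0.41)]
cork [([0.711, -0.333, 0.004], 0.53)]
```

```bash
python3 - <<'E'
import cv2,numpy as np
a=cv2.imread("pics/top0.png");cv2.imwrite("pics/top0b.png",cv2.resize(a,(800,600),interpolation=cv2.INTER_CUBIC))
E
```

```text
(no output)
```

View pics/top0b.png

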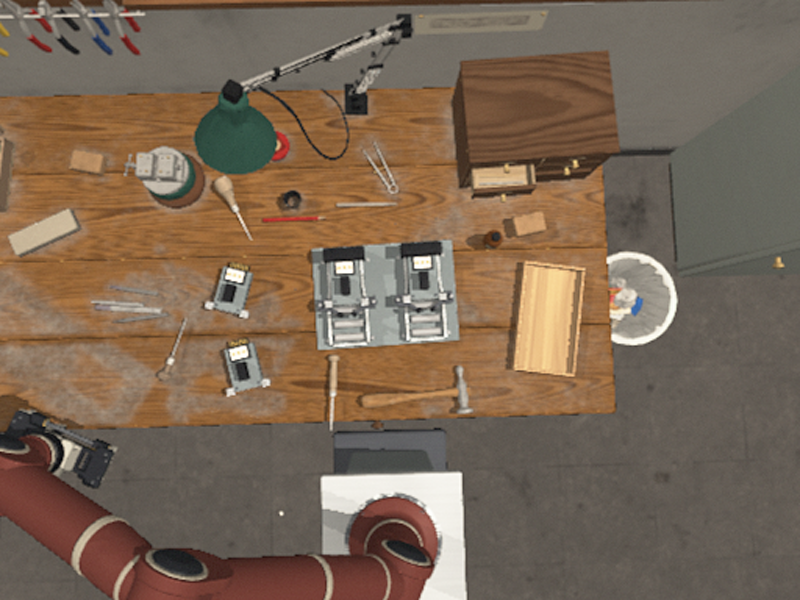

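View pics/scene0.png

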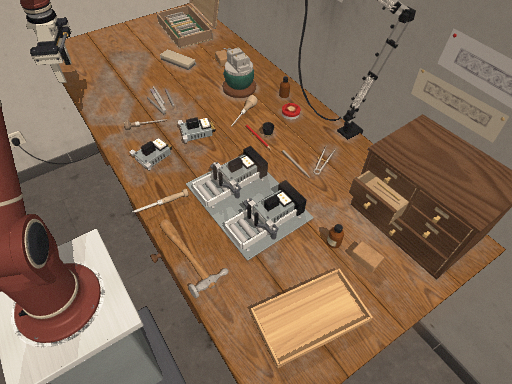

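Both worn modules are in place, at (345,268) and (422,262) in the top view. The fresh ones are at (230,290) and (243,365), and the tray is at (548,318). Next I'll measure exact poses and yaws from depth.

```bash
cat > h.py <<'E'
from rig import manip,cams,spotter
import numpy as np,cv2
def cloud(c,snap=True):
    p,d=cams.snapshot(c);k=cams.calibration(c);K=k["intrinsics"]
    v,u=np.indices(d.shape)
    P=np.stack([(u-K[0,2])/K[0,0]*d,(v-K[1,2])/K[1,1]*d,d],-1)
    W=(P-k["t"])@k["R"]; W[d==0]=np.nan
    return p,W
def rect(pts):
    (c,s,a)=cv2.minAreaRect((pts[:,:2]*1000).astype(np.float32))
    return np.round(c,1).tolist(),np.round(s,1).tolist(),round(a,1)
def st():
    s=manip.read_state();from scipy.spatial.transform import Rotation as R
    M=R.from_rotvec(s["tcp_rot"]).as_matrix()
    print("t",round(s["t"],2),"tcp",np.round(s["tool_pos"]*1000,1),"yawx",round(float(np.degrees(np.arctan2(M[1,0],M[0,0]))),2),"z",np.round(M[:,2],3),"F",np.round(s["wrist_force"],1),"op",round(s["opening"]*93,1),"q7",round(s["q"][6],2))
E
python3 - <<'E'
from h import *
for c in ("top","scene"):
    p,W=cloud(c);print(c)
    for n in ["rack","old_1_center","new_1_center","tray_middle"]:
        for r in spotter.silhouettes(n,c)[:5]:
            pts=W[r["pixels"]];pts=pts[~np.isnan(pts[:,0])]
            if len(pts)<20: continue
            z=pts[:,2]
            print(n,round(r["score"],2),len(pts),"all",rect(pts),"zq",np.round(np.percentile(z,[2,50,98])*1000))
            if n=="rack":
                q=pts[z<0.015]; print("  plate",rect(q))
            elif n!="tray_middle":
                zb=0 if "new" in n else .024
                q=pts[(z>zb+.05)&(z<zb+.07)]
                if len(q)>3: print("  rib",len(q),rect(q),np.round(q.mean(0)*1000,1))
                q=pts[(z>zb+.02)&(z<zb+.036)]
                if len(q)>3: print("  body",len(q),rect(q),np.round(q.mean(0)*1000,1))
    for n in ["new_1_center","old_1_center","lane_1_home","lane_2_home"]:
        for r in spotter.tip_of(n,c)[:4]: print(n,np.round(r["point"],3),round(r["score"],2))
E
```

```text
top
rack 0.59 4646 all ([556.1, 5.3], [237.8, 327.1], 2.2) zq [-1.  8. 67.]
  plate ([556.1, 5.3], [237.8, 327.1], 2.2)
old_1_center 0.89 588 all ([581.9, 92.6], [104.3, 97.6], 1.0) zq [42. 55. 86.]
  rib 71 ([573.4, 93.8], [39.4, 19.6], 4.1) [573.2  93.6  83.2]
  body 438 ([580.6, 92.7], [101.8, 97.4], 1.0) [575.2  93.3  53.5]
old_1_center 0.36 247 all ([708.2, -329.5], [43.4, 70.5], 11.5) zq [ 8. 31. 39.]
old_1_center 0.35 696 all ([581.1, 357.2], [108.1, 120.3], 76.2) zq [-3. 30. 62.]
  body 62 ([581.5, 345.5], [33.6, 72.4], 77.1) [572.  349.8  54. ]
old_1_center 0.34 85 all ([520.0, 131.8], [63.8, 25.8], 50.7) zq [ 8. 43. 89.]
  rib 9 ([509.4, 105.5], [9.5, 7.2], 44.4) [509.5 105.4  85. ]
  body 32 ([530.7, 135.0], [42.1, 22.9], 74.4) [531.  140.8  48.2]
old_1_center 0.3 4654 all ([557.4, 5.3], [235.4, 326.9], 2.3) zq [-1.  8. 67.]
  rib 36 ([529.1, 29.5], [245.5, 118.0], 59.7) [516.7   8.5  85. ]
  body 188 ([586.0, 6.6], [158.2, 301.7], 2.6) [592.4  16.7  52.2]
new_1_center 0.67 654 all ([406.1, 328.7], [117.1, 96.5], 13.6) zq [-1. 31. 62.]
  rib 75 ([391.0, 324.9], [38.8, 20.9
[... 1303 characters left out ...]
89.5 320.5  58.8]
  body 362 ([402.6, 323.5], [113.6, 92.9], 13.3) [387.7 309.3  30. ]
new_1_center 0.26 324 all ([694.5, -235.1], [89.3, 38.8], 29.3) zq [ 0. 50. 80.]
  rib 110 ([670.0, -249.5], [29.3, 36.9], 33.4) [ 667.6 -251.3   56.3]
  body 49 ([663.2, -255.4], [14.5, 36.9], 38.9) [ 660.9 -255.5   28.1]
tray_middle 0.95 6523 all ([492.3, -365.4], [151.8, 254.2], 81.6) zq [ 3.  7. 26.]
tray_middle 0.59 74 all ([611.0, 362.3], [87.0, 26.3], 73.6) zq [34. 42. 45.]
new_1_center [0.398 0.325 0.019] 0.6
old_1_center [0.583 0.09  0.039] 0.74
lane_1_home [0.583 0.091 0.035] 0.6
lane_1_home [ 0.516 -0.073  0.074] 0.46
lane_1_home [ 0.519 -0.099  0.074] 0.4
lane_2_home [ 0.592 -0.085  0.039] 0.63
```

```bash
cat >> h.py <<'E'
H1=np.array([582.,92.5]);H2=np.array([588.5,-82.5]);YR=2.2
def rk(lane,x,y):
    a=np.radians(YR);return (H1 if lane==1 else H2)+x*np.array([np.cos(a),np.sin(a)])+y*np.array([-np.sin(a),np.cos(a)])
def go(X,Y,Z,yawx=180+YR,start=None):
    from scipy.spatial.transform import Rotation as R
    s=manip.read_state();M=R.from_rotvec(s["tcp_rot"]).as_matrix();p=s["tool_pos"]*1000
    a=np.radians(yawx);T=np.array([[np.cos(a),np.sin(a),0],[np.sin(a),-np.cos(a),0],[0,0,-1]]).astype(float)
    r=np.degrees(R.from_matrix(M.T@T).as_rotvec())/8
    print("slide",np.round(M.T@(np.array([X,Y,Z])-p),1).tolist(),"rot",np.round(r,2).tolist())
E
python3 - <<'E'
from h import *
st();print(rk(1,-49,0));go(*rk(1,-49,0),200)
p,W=cloud("top");
for nm,(x,y,zb) in dict(o1=(573,93,24),o2=(580,-83,24),n2=(590,345,0),n1=(391,325,0)).items():
    m=(abs(W[...,0]*1000-x)<35)&(abs(W[...,1]*1000-y)<30)&(abs(W[...,2]*1000-zb-60)<6);q=W[m];print(nm,len(q),rect(q),np.round(q.mean(0)*1000,1))
q=W[(abs(W[...,0]-.52)<.03)&(abs(W[...,1]+.085)<.035)&(W[...,2]>.083)];print(np.round(q[q[:,1]<-.085].mean(0)*1000),np.round(q[q[:,1]>-.085].mean(0)*1000))
E
```

```text
t 2.1 tcp [273.2 589.8 235.6] yawx 155.15 z [-0. -0. -1.] F [-0.1  0.2  0.2] op 93.4 q7 -0.04
[533.0361171   90.61899735]
slide [-445.6, -343.7, 35.6] rot [-0.0, -0.0, -3.38]
o1 65 ([573.3, 93.8], [38.9, 19.6], 4.2) [573.8  93.7  83.4]
o2 64 ([578.8, -80.5], [17.7, 38.3], 88.2) [579.9 -80.6  83.7]
n2 49 ([569.3, 353.0], [18.9, 31.1], 75.3) [569.6 352.9  60.1]
n1 63 ([390.9, 326.1], [39.0, 20.5], 12.8) [391.  325.5  60.2]
[ 516. -101.   89.] [516. -68.  88.]
```

```bash
sed -i 's/^H1=.*;YR/H1=np.array([582.,93.]);H2=np.array([588.7,-82.]);YR/' h.py
python3 -m handwheel '[{"rot":[0,0,-1],"slide":[-50,-38,4],"fingers":0},{"rot":[0,0,-2],"slide":[-100,-76,8],"fingers":0},{"rot":[0,0,-3],"slide":[-150,-114,12],"fingers":0},{"rot":[0,0,-3.38],"slide":[-200,-152,16],"fingers":0},{"rot":[0,0,-3.38],"slide":[-250,-190,20],"fingers":0}]' 20
python3 -c "
from h import *
st();go(*rk(1,-48,0),200)"
```

```text
t: 2.78
tool_pos: [0.4202, 0.3124, 0.216]
tcp_rot: [-0.06, 3.14, 0.001]
wrist_force: [0.8, 0.1, 0.5]
opening: 0.513
t 2.77 tcp [420.2 312.4 216. ] yawx -177.8 z [ 0.001  0.001 -1.   ] F [0.8 0.1 0.5] op 47.7 q7 0.86
slide [-105.2, -225.4, 16.0] rot [0.0, 0.01, -0.0]
```

```bash

python3 -m handwheel '[{"rot":[0,0,0],"slide":[-26,-56,4],"fingers":0},{"rot":[0,0,0],"slide":[-52,-112,8],"fingers":0},{"rot":[0,0,0],"slide":[-79,-168,12],"fingers":0},{"rot":[0,0,0],"slide":[-105,-225,16],"fingers":0},{"rot":[0,0,0],"slide":[-105,-225,16],"fingers":0}]' 20
python3 -m handwheel '[{"rot":[0,0,0],"slide":[0,0,30],"fingers":0},{"rot":[0,0,0],"slide":[0,0,60],"fingers":0},{"rot":[0,0,0],"slide":[0,0,80],"fingers":0},{"rot":[0,0,0],"slide":[0,0,80],"fingers":0},{"rot":[0,0,0],"slide":[0,0,80],"fingers":0}]'
python3 -c "
from h import *
st();go(*rk(1,-48,0),78)
p,W=cloud('scene');cv2.imwrite('pics/s1.png',cv2.resize(p[120:280,140:360,::-1],None,fx=3.5,fy=3.5,interpolation=cv2.INTER_CUBIC))"
```

```text
t: 3.4
tool_pos: [0.5349, 0.0859, 0.1994]
tcp_rot: [-0.041, 3.14, -0.007]
wrist_force: [-0.0, 0.3, -0.1]
opening: 0.008
t: 4.03
tool_pos: [0.5331, 0.0942, 0.1206]
tcp_rot: [-0.061, 3.14, 0.001]
wrist_force: [-0.3, 1.1, -0.9]
opening: 0.007
t 4.03 tcp [533.1  94.2 120.6] yawx -177.76 z [ 0.001  0.001 -1.   ] F [-0.3  1.1 -0.9] op 0.7 q7 1.32
slide [-0.7, -3.2, 42.6] rot [0.0, 0.01, 0.01]
```

View pics/s1.png

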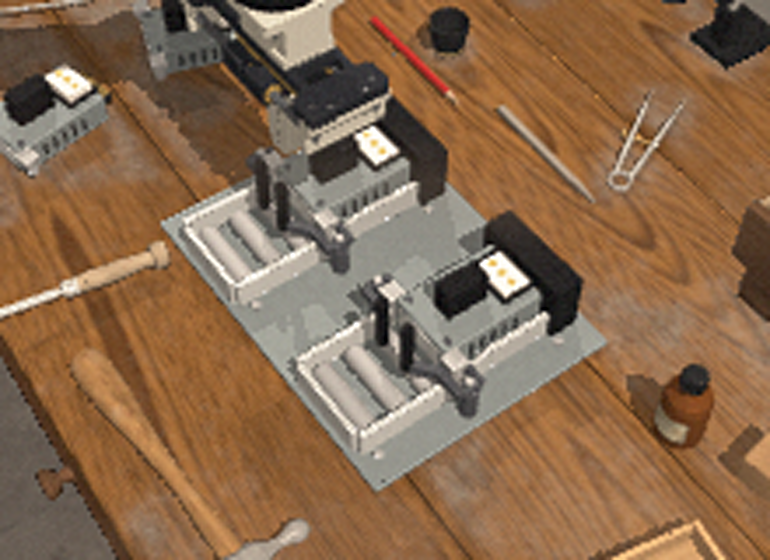

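```bash

python3 -m handwheel '[{"rot":[0,0,0],"slide":[0,-3,20],"fingers":0},{"rot":[0,0,0],"slide":[0,-3,42],"fingers":0},{"rot":[0,0,0],"slide":[0,-3,42],"fingers":0},{"rot":[0,0,0],"slide":[5,-3,42],"fingers":0},{"rot":[0,0,0],"slide":[10,-3,42],"fingers":0}]'
python3 -m handwheel '[{"rot":[0,0,0],"slide":[7,0,0],"fingers":0},{"rot":[0,0,0],"slide":[14,0,0],"fingers":0},{"rot":[0,0,0],"slide":[21,0,0],"fingers":0},{"rot":[0,0,0],"slide":[28,0,0],"fingers":0},{"rot":[0,0,0],"slide":[33,0,0],"fingers":0}]'
python3 -c "
from h import *
st();go(*rk(1,-92,0),78)"
python3 -m handwheel '[{"rot":[0,0,0],"slide":[0,0,0],"fingers":15},{"rot":[0,0,0],"slide":[0,0,0],"fingers":30},{"rot":[0,0,0],"slide":[0,0,0],"fingers":45},{"rot":[0,0,0],"slide":[0,0,0],"fingers":60},{"rot":[0,0,0],"slide":[0,0,0],"fingers":70}]'
python3 -m handwheel '[{"rot":[0,0,0],"slide":[0,0,0],"fingers":75},{"rot":[0,0,0],"slide":[0,0,0],"fingers":78},{"rot":[0,0,0],"slide":[0,0,0],"fingers":80},{"rot":[0,0,0],"slide":[0,0,0],"fingers":80},{"rot":[0,0,0],"slide":[0,0,0],"fingers":80}]'
python3 -c "
from h import *
st();go(*rk(1,-92,0),78)
p,W=cloud('scene');cv2.imwrite('pics/s2.png',cv2.resize(p[120:280,140:360,::-1],None,fx=3.5,fy=3.5,interpolation=cv2.INTER_CUBIC))"
```

```text
t: 4.7
tool_pos: [0.5243, 0.0905, 0.0791]
tcp_rot: [-0.06, 3.136, 0.002]
wrist_force: [3.3, 0.7, -1.3]
opening: -0.0
t: 5.32
tool_pos: [0.4882, 0.0882, 0.0775]
tcp_rot: [0.06, -3.138, 0.001]
wrist_force: [0.2, -0.2, 0.3]
opening: 0.007
t 5.33 tcp [488.2  88.2  77.5] yawx -177.82 z [-0.003 -0.001 -1.   ] F [ 0.2 -0.2  0.3] op 0.6 q7 1.29
slide [-1.9, 1.2, -0.5] rot [-0.01, -0.02, -0.0]
t: 5.95
tool_pos: [0.4807, 0.079, 0.0773]
tcp_rot: [0.053, -3.119, 0.023]
wrist_force: [-15.9, -18.2, 19.8]
opening: 0.493
t: 6.58
tool_pos: [0.4733, 0.0807, 0.0756]
tcp_rot: [0.063, -3.104, 0.022]
wrist_force: [-20.8, -12.6, 15.1]
opening: 0.795
t 6.58 tcp [473.3  80.7  75.6] yawx -177.68 z [-0.036 -0.015 -0.999] F [-20.8 -12.6  15.1] op 74.0 q7 1.3
slide [-17.0, 8.0, -3.2] rot [-0.1, -0.26, 0.02]
```

View pics/s2.png

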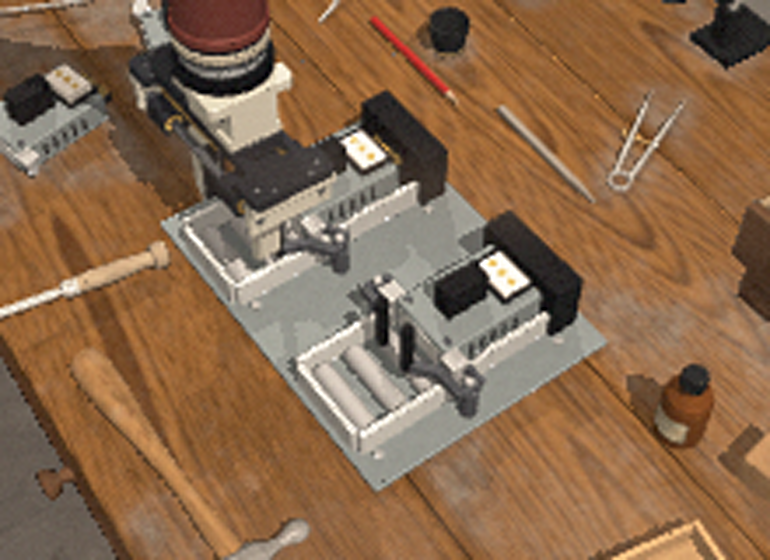

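```bash

python3 -m handwheel '[{"rot":[0,0,0],"slide":[0,0,0],"fingers":65},{"rot":[0,0,0],"slide":[0,0,0],"fingers":40},{"rot":[0,0,0],"slide":[0,0,0],"fingers":20},{"rot":[0,0,0],"slide":[0,0,0],"fingers":0},{"rot":[0,0,0],"slide":[0,0,0],"fingers":0}]'
python3 -c "
from h import *
st()"
python3 -m handwheel '[{"rot":[0,0,0],"slide":[0,0,-40],"fingers":0},{"rot":[0,0,0],"slide":[0,0,-80],"fingers":0},{"rot":[0,0,0],"slide":[-50,0,-120],"fingers":0},{"rot":[0,0,0],"slide":[-100,0,-120],"fingers":0},{"rot":[0,0,0],"slide":[-150,0,-120],"fingers":0}]'
cat >> h.py <<'E'
def knobs(W,lane):
    # points above 78mm excluding rib; report cluster centres in lane frame
    a=np.radians(YR);H=H1 if lane==1 else H2
    P=W.reshape(-1,3)*1000;P=P[~np.isnan(P[:,0])]
    d=P[:,:2]-H;X=d@[np.cos(a),np.sin(a)];Y=d@[-np.sin(a),np.cos(a)]
    m=(P[:,2]>79)&(P[:,2]<95)&(X>-112)&(X<-60)&(abs(Y)<75)
    for s in (1,-1):
        k=m&(Y*s>0)
        print("lane",lane,"L" if s>0 else "R",k.sum(),np.round([X[k].mean(),Y[k].mean()],1) if k.any() else None)
def rib(W,X,Y,zb):
    m=(abs(W[...,0]*1000-X)<40)&(abs(W[...,1]*1000-Y)<40)&(abs(W[...,2]*1000-zb-60)<6);q=W[m]
    print("rib",len(q),rect(q) if len(q)>3 else None,np.round(q.mean(0)*1000,1) if len(q) else None)
E
python3 -c "
from h import *
st()
p,W=cloud('top');knobs(W,1);rib(W,*rk(1,-28,0),24)
p,W=cloud('scene');knobs(W,1);cv2.imwrite('pics/s3.png',cv2.resize(p[120:280,140:360,::-1],None,fx=3.5,fy=3.5,interpolation=cv2.INTER_CUBIC))"
```

```text
t: 7.25
tool_pos: [0.4815, 0.0853, 0.0755]
tcp_rot: [0.059, -3.122, 0.01]
wrist_force: [-7.1, -4.1, -2.9]
opening: 0.311
t 7.25 tcp [481.5  85.3  75.5] yawx -177.83 z [-0.018 -0.007 -1.   ] F [-7.1 -4.1 -2.9] op 28.9 q7 1.3
t: 7.88
tool_pos: [0.6418, 0.0946, 0.1989]
tcp_rot: [-0.06, 3.139, 0.001]
wrist_force: [0.4, -0.3, -0.6]
opening: 0.006
t 7.88 tcp [641.8  94.6 198.9] yawx -177.82 z [ 0.002  0.001 -1.   ] F [ 0.4 -0.3 -0.6] op 0.5 q7 1.37
lane 1 L 0 None
lane 1 R 0 None
rib 0 None None
lane 1 L 15 [-89.1  25.5]
lane 1 R 15 [-87.4 -29.4]
```

View pics/s3.png

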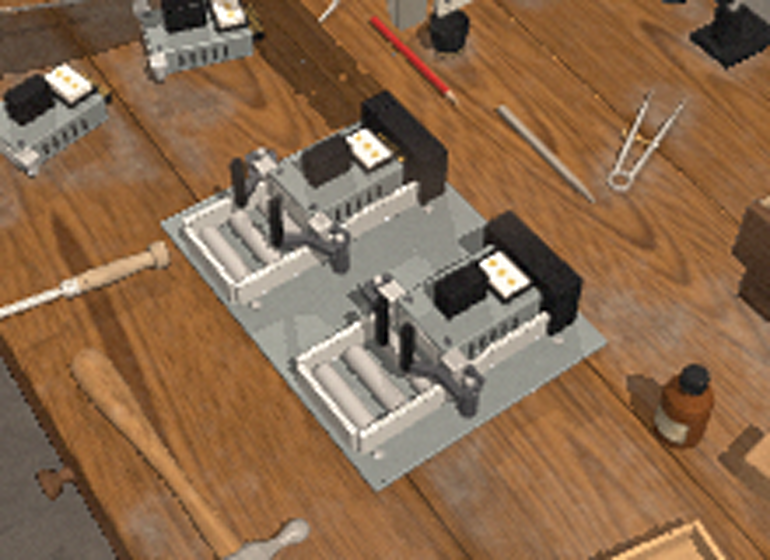

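```bash

python3 -m handwheel '[{"rot":[0,0,0],"slide":[50,0,0],"fingers":0},{"rot":[0,0,0],"slide":[100,-2,0],"fingers":0},{"rot":[0,0,0],"slide":[140,-4,20],"fingers":0},{"rot":[0,0,0],"slide":[140,-4,40],"fingers":0},{"rot":[0,0,0],"slide":[140,-4,60],"fingers":0}]'
python3 -c "
from h import *
st();go(*rk(1,-80,0),77)"
```

```text
t: 8.6
tool_pos: [0.4988, 0.0851, 0.1377]
tcp_rot: [-0.06, 3.141, 0.0]
wrist_force: [0.1, -0.4, 0.5]
opening: 0.005
t 8.6 tcp [498.8  85.1 137.7] yawx -177.8 z [ 0.  0. -1.] F [ 0.1 -0.4  0.5] op 0.4 q7 1.32
slide [-3.4, 4.7, 60.7] rot [0.0, 0.0, 0.0]
```

```bash

python3 -m handwheel '[{"rot":[0,0,0],"slide":[-3,3,30],"fingers":0},{"rot":[0,0,0],"slide":[-3,3,61],"fingers":0},{"rot":[0,0,0],"slide":[-3,3,61],"fingers":0},{"rot":[0,0,0],"slide":[-2,3,61],"fingers":5},{"rot":[0,0,0],"slide":[-1,3,61],"fingers":12}]'
python3 -c "
from h import *
st()"
python3 -m handwheel '[{"rot":[0,0,0],"slide":[1,0,0],"fingers":20},{"rot":[0,0,0],"slide":[2,0,0],"fingers":30},{"rot":[0,0,0],"slide":[3,0,0],"fingers":40},{"rot":[0,0,0],"slide":[4,0,0],"fingers":48},{"rot":[0,0,0],"slide":[5,0,0],"fingers":55}]'
python3 -c "
from h import *
st()"
python3 -m handwheel '[{"rot":[0,0,0],"slide":[1,0,0],"fingers":63},{"rot":[0,0,0],"slide":[2,0,0],"fingers":70},{"rot":[0,0,0],"slide":[3,0,0],"fingers":75},{"rot":[0,0,0],"slide":[3,0,0],"fingers":79},{"rot":[0,0,0],"slide":[3,0,0],"fingers":79}]'
python3 -c "
from h import *
st();go(*rk(1,-90,0),78)
p,W=cloud('top');rib(W,*rk(1,-28,0),24);knobs(W,1)
p,W=cloud('scene');knobs(W,1)"
```

```text
t: 9.22
tool_pos: [0.5015, 0.0883, 0.0781]
tcp_rot: [-0.06, 3.139, 0.001]
wrist_force: [-0.0, 0.5, -0.5]
opening: 0.1
t 9.22 tcp [501.5  88.3  78.1] yawx -177.82 z [ 0.002  0.    -1.   ] F [-0.   0.5 -0.5] op 9.3 q7 1.3
t: 9.85
tool_pos: [0.4953, 0.0877, 0.0764]
tcp_rot: [0.06, -3.14, 0.001]
wrist_force: [-2.2, 0.5, -0.5]
opening: 0.526
t 9.85 tcp [495.3  87.7  76.4] yawx -177.82 z [-0.001 -0.    -1.   ] F [-2.2  0.5 -0.5] op 48.9 q7 1.3
t: 10.48
tool_pos: [0.4932, 0.0879, 0.0768]
tcp_rot: [-0.06, 3.14, 0.0]
wrist_force: [-0.4, 0.6, -1.2]
opening: 0.787
t 10.47 tcp [493.2  87.9  76.8] yawx -177.81 z [ 0.001  0.    -1.   ] F [-0.4  0.6 -1.2] op 73.2 q7 1.3
slide [1.1, 1.7, -1.2] rot [0.0, 0.0, -0.0]
rib 11 ([569.2, 94.7], [8.1, 17.0], 28.2) [568.4  94.7  84.7]
lane 1 L 0 None
lane 1 R 0 None
lane 1 L 34 [-97.2  44.3]
lane 1 R 38 [-95.  -56.1]
```

```bash

python3 -m handwheel '[{"rot":[0,0,0],"slide":[0,0,-20],"fingers":60},{"rot":[0,0,0],"slide":[0,2,-50],"fingers":50},{"rot":[0,0,0],"slide":[0,2,-70],"fingers":50},{"rot":[0,0,0],"slide":[-40,2,-70],"fingers":50},{"rot":[0,0,0],"slide":[-61,2,-70],"fingers":50}]'
python3 -c "
from h import *
st();go(*rk(1,-28,0),76)
p,W=cloud('scene');knobs(W,1);cv2.imwrite('pics/s4.png',cv2.resize(p[120:280,140:360,::-1],None,fx=3.5,fy=3.5,interpolation=cv2.INTER_CUBIC))"
```

```text
t: 11.2
tool_pos: [0.557, 0.092, 0.1482]
tcp_rot: [-0.059, 3.135, 0.001]
wrist_force: [0.7, -0.5, 0.2]
opening: 0.503
t 11.2 tcp [557.   92.  148.2] yawx -177.85 z [ 0.006  0.    -1.   ] F [ 0.7 -0.5  0.2] op 46.8 q7 1.33
slide [3.4, -0.0, 72.1] rot [0.0, 0.04, -0.01]
lane 1 L 15 [-99.7  54.3]
lane 1 R 19 [-98.9 -60.6]
```

View pics/s4.png

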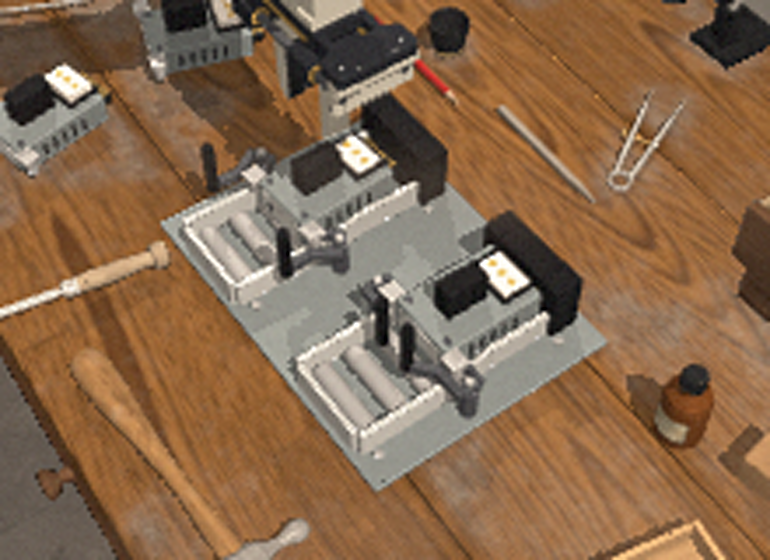

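```bash

python3 -m handwheel '[{"rot":[0,0,0],"slide":[3,0,30],"fingers":50},{"rot":[0,0,0],"slide":[3,0,60],"fingers":50},{"rot":[0,0,0],"slide":[3,0,73],"fingers":50},{"rot":[0,0,0],"slide":[3,0,73],"fingers":30},{"rot":[0,0,0],"slide":[3,0,73],"fingers":10}]' 30
python3 -m handwheel '[{"rot":[0,0,0],"slide":[0,0,0],"fingers":5},{"rot":[0,0,0],"slide":[0,0,0],"fingers":5},{"rot":[0,0,0],"slide":[8,0,0],"fingers":5},{"rot":[0,0,0],"slide":[18,0,0],"fingers":5},{"rot":[0,0,0],"slide":[25,0,0],"fingers":5}]' 30
python3 -c "
from h import *
st()"
```

```text
t: 11.88
tool_pos: [0.5516, 0.0922, 0.0749]
tcp_rot: [-0.06, 3.139, 0.001]
wrist_force: [0.2, -0.4, 0.8]
opening: 0.336
t: 12.5
tool_pos: [0.5266, 0.0894, 0.0749]
tcp_rot: [-0.057, 3.138, -0.003]
wrist_force: [1.0, -5.0, 3.0]
opening: 0.217
t 12.5 tcp [526.6  89.4  74.9] yawx -177.9 z [ 0.003 -0.002 -1.   ] F [ 1. -5.  3.] op 20.1 q7 1.31
```

```bash

python3 -m handwheel '[{"rot":[0,0,0],"slide":[0,0,-20],"fingers":5},{"rot":[0,0,0],"slide":[0,0,-50],"fingers":5},{"rot":[0,0,0],"slide":[0,0,-80],"fingers":5},{"rot":[0,0,0],"slide":[0,0,-105],"fingers":5},{"rot":[0,0,0],"slide":[0,0,-105],"fingers":5}]' 30
python3 -c "
from h import *
st();go(535,-375.5,180,171.5)"
```

```text
t: 13.12
tool_pos: [0.5258, 0.0929, 0.1799]
tcp_rot: [-0.063, 3.138, 0.004]
wrist_force: [0.2, -0.6, -2.3]
opening: 0.213
t 13.12 tcp [525.8  92.9 179.9] yawx -177.7 z [ 0.003  0.002 -1.   ] F [ 0.2 -0.6 -2.3] op 19.8 q7 1.33
slide [9.5, -468.4, -1.1] rot [0.02, 0.02, 1.35]
```

```bash

python3 -m handwheel '[{"rot":[0,0,0.2],"slide":[1,-40,0],"fingers":5},{"rot":[0,0,0.4],"slide":[2,-90,0],"fingers":5},{"rot":[0,0,0.6],"slide":[3,-140,0],"fingers":5},{"rot":[0,0,0.8],"slide":[4,-190,0],"fingers":5},{"rot":[0,0,1],"slide":[5,-240,0],"fingers":5}]' 30
python3 -c "
from h import *
st();go(535,-375.5,150,171.5)"
```

```text
t: 13.75
tool_pos: [0.5287, -0.149, 0.1768]
tcp_rot: [-0.159, -3.134, -0.003]
wrist_force: [0.7, 0.3, -1.3]
opening: 0.212
t 13.75 tcp [ 528.7 -149.   176.8] yawx 174.21 z [-0.003  0.002 -1.   ] F [ 0.7  0.3 -1.3] op 19.7 q7 1.67
slide [-29.3, -224.8, 26.3] rot [0.01, -0.03, 0.34]
```

```bash

python3 -m handwheel '[{"rot":[0,0,0.1],"slide":[-6,-50,5],"fingers":5},{"rot":[0,0,0.2],"slide":[-13,-100,10],"fingers":5},{"rot":[0,0,0.34],"slide":[-20,-155,18],"fingers":5},{"rot":[0,0,0.34],"slide":[-26,-200,24],"fingers":5},{"rot":[0,0,0.34],"slide":[-29,-225,26],"fingers":5}]' 30
python3 -m handwheel '[{"rot":[0,0,0],"slide":[0,0,0],"fingers":5},{"rot":[0,0,0],"slide":[0,0,0],"fingers":5},{"rot":[0,0,0],"slide":[0,0,25],"fingers":5},{"rot":[0,0,0],"slide":[0,0,45],"fingers":5},{"rot":[0,0,0],"slide":[0,0,55],"fingers":5}]' 30
python3 -c "
from h import *
st();go(535,-375.5,58,171.5)
p,W=cloud('top');cv2.imwrite('pics/t5.png',cv2.resize(p[140:260,290:410,::-1],None,fx=4,fy=4,interpolation=cv2.INTER_CUBIC))"
```

```text
t: 14.38
tool_pos: [0.5338, -0.3775, 0.1494]
tcp_rot: [-0.238, -3.128, -0.003]
wrist_force: [-0.1, 0.4, -2.4]
opening: 0.21
t: 15.0
tool_pos: [0.5362, -0.3726, 0.0966]
tcp_rot: [-0.229, -3.131, -0.005]
wrist_force: [-0.5, 1.0, -1.7]
opening: 0.21
t 15.0 tcp [ 536.2 -372.6   96.6] yawx 171.65 z [-0.002  0.003 -1.   ] F [-0.5  1.  -1.7] op 19.6 q7 1.97
slide [0.7, -3.2, 38.6] rot [0.02, -0.01, 0.02]
```

View pics/t5.png

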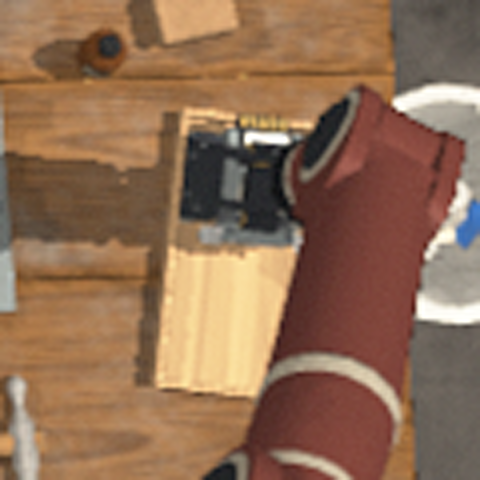

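```bash

python3 -m handwheel '[{"rot":[0,0,0],"slide":[2,-2,12],"fingers":5},{"rot":[0,0,0],"slide":[2,-2,24],"fingers":5},{"rot":[0,0,0],"slide":[2,-2,34],"fingers":5},{"rot":[0,0,0],"slide":[2,-2,39],"fingers":5},{"rot":[0,0,0],"slide":[2,-2,39],"fingers":5}]' 30
python3 -c "
from h import *
st()"
python3 -m handwheel '[{"rot":[0,0,0],"slide":[0,0,1],"fingers":30},{"rot":[0,0,0],"slide":[0,0,1],"fingers":50},{"rot":[0,0,0],"slide":[0,0,-15],"fingers":50},{"rot":[0,0,0],"slide":[0,0,-60],"fingers":50},{"rot":[0,0,0],"slide":[0,0,-120],"fingers":20}]' 30
python3 -c "
from h import *
st();go(*rk(2,-48,0),175)"
```

```text
t: 15.68
tool_pos: [0.5336, -0.3773, 0.0583]
tcp_rot: [-0.234, -3.132, -0.001]
wrist_force: [-0.1, -0.2, -1.9]
opening: 0.213
t 15.68 tcp [ 533.6 -377.3   58.3] yawx 171.47 z [-0.001  0.    -1.   ] F [-0.1 -0.2 -1.9] op 19.8 q7 1.97
t: 16.3
tool_pos: [0.5332, -0.377, 0.1803]
tcp_rot: [-0.234, -3.132, -0.001]
wrist_force: [0.9, 0.2, 0.8]
opening: 0.436
t 16.3 tcp [ 533.2 -377.   180.3] yawx 171.47 z [-0.001  0.001 -1.   ] F [0.9 0.2 0.8] op 40.5 q7 1.98
slide [36.1, 291.1, 5.5] rot [0.01, -0.01, -1.34]
```

Now lane 2: move over it and push its levers outward.

```bash

python3 -m handwheel '[{"rot":[0,0,-0.3],"slide":[7,58,1],"fingers":0},{"rot":[0,0,-0.6],"slide":[14,116,2],"fingers":0},{"rot":[0,0,-0.9],"slide":[22,175,3],"fingers":0},{"rot":[0,0,-1.2],"slide":[29,233,4],"fingers":0},{"rot":[0,0,-1.34],"slide":[36,291,5],"fingers":0}]' 30
python3 -m handwheel '[{"rot":[0,0,0],"slide":[0,0,0],"fingers":0},{"rot":[0,0,0],"slide":[0,0,0],"fingers":0},{"rot":[0,0,0],"slide":[0,0,20],"fingers":0},{"rot":[0,0,0],"slide":[0,0,40],"fingers":0},{"rot":[0,0,0],"slide":[0,0,60],"fingers":0}]' 30
python3 -c "
from h import *
st();go(*rk(2,-48,0),78)
p,W=cloud('top');m=(abs(W[...,0]*1000-525)<70)&(abs(W[...,1]*1000+372)<60)&(abs(W[...,2]*1000-66)<5);q=W[m];print(len(q),rect(q),q.mean(0))
q=W[(abs(W[...,0]*1000-525)<90)&(abs(W[...,1]*1000+372)<60)&(abs(W[...,2]*1000-36)<6)];print(rect(q))"
```

```text
t: 16.92
tool_pos: [0.5419, -0.0825, 0.1757]
tcp_rot: [-0.061, 3.138, -0.001]
wrist_force: [1.5, -0.1, 0.2]
opening: 0.004
t: 17.55
tool_pos: [0.5415, -0.0873, 0.1138]
tcp_rot: [-0.053, 3.14, -0.003]
wrist_force: [-0.6, -0.2, -0.2]
opening: 0.003
t 17.55 tcp [541.5 -87.3 113.8] yawx -178.07 z [ 0.001 -0.002 -1.   ] F [-0.6 -0.2 -0.2] op 0.3 q7 1.65
slide [0.7, 3.5, 35.8] rot [-0.01, 0.01, -0.03]
53 ([536.0, -373.9], [19.9, 37.6], 80.1) [ 0.53632403 -0.37473092  0.06511706]
([537.6, -390.9], [113.1, 116.0], 73.6)
```

```bash

python3 -m handwheel '[{"rot":[0,0,0],"slide":[0,3.5,18],"fingers":0},{"rot":[0,0,0],"slide":[0,3.5,36],"fingers":0},{"rot":[0,0,0],"slide":[5,3.5,36],"fingers":0},{"rot":[0,0,0],"slide":[10,3.5,36],"fingers":0},{"rot":[0,0,0],"slide":[16,3.5,36],"fingers":0}]'
python3 -c "
from h import *
st()"
python3 -m handwheel '[{"rot":[0,0,0],"slide":[4,0,0],"fingers":0},{"rot":[0,0,0],"slide":[8,0,0],"fingers":0},{"rot":[0,0,0],"slide":[12,0,0],"fingers":0},{"rot":[0,0,0],"slide":[15,0,0],"fingers":0},{"rot":[0,0,0],"slide":[16,0,0],"fingers":8}]'
python3 -c "
from h import *
st();go(*rk(2,-80,0),78)"
python3 -m handwheel '[{"rot":[0,0,0],"slide":[1,0,0],"fingers":18},{"rot":[0,0,0],"slide":[2,0,0],"fingers":28},{"rot":[0,0,0],"slide":[3,0,0],"fingers":38},{"rot":[0,0,0],"slide":[4,0,0],"fingers":48},{"rot":[0,0,0],"slide":[6,0,0],"fingers":55}]'
python3 -c "
from h import *
st()"
python3 -m handwheel '[{"rot":[0,0,0],"slide":[1,0,0],"fingers":63},{"rot":[0,0,0],"slide":[2,0,0],"fingers":70},{"rot":[0,0,0],"slide":[3,0,0],"fingers":75},{"rot":[0,0,0],"slide":[3,0,0],"fingers":79},{"rot":[0,0,0],"slide":[3,0,0],"fingers":79}]'
python3 -c "
from h import *
st();go(*rk(2,-90,0),78)
p,W=cloud('scene');knobs(W,2)"
```

```text
t: 18.23
tool_pos: [0.5273, -0.0812, 0.0791]
tcp_rot: [-0.059, 3.135, 0.0]
wrist_force: [3.9, 2.8, -1.8]
opening: 0.008
t 18.23 tcp [527.3 -81.2  79.1] yawx -177.85 z [ 0.006  0.    -1.   ] F [ 3.9  2.8 -1.8] op 0.7 q7 1.63
t: 18.85
tool_pos: [0.5064, -0.0824, 0.0778]
tcp_rot: [0.059, -3.135, 0.0]
wrist_force: [-3.5, 0.4, 6.2]
opening: 0.054
t 18.85 tcp [506.4 -82.4  77.8] yawx -177.84 z [-0.006 -0.    -1.   ] F [-3.5  0.4  6.2] op 5.1 q7 1.64
slide [-2.3, -2.8, -0.2] rot [-0.0, -0.04, -0.01]
t: 19.48
tool_pos: [0.5, -0.0829, 0.0769]
tcp_rot: [0.059, -3.134, 0.001]
wrist_force: [-3.4, -0.9, -1.1]
opening: 0.525
t 19.48 tcp [500.  -82.9  76.9] yawx -177.84 z [-0.007 -0.001 -1.   ] F [-3.4 -0.9 -1.1] op 48.8 q7 1.64
t: 20.1
tool_pos: [0.501, -0.0839, 0.078]
tcp_rot: [-0.058, 3.139, -0.003]
wrist_force: [-1.1, -4.1, -2.6]
opening: 0.783
t 20.1 tcp [501.  -83.9  78. ] yawx -177.88 z [ 0.002 -0.002 -1.   ] F [-1.1 -4.1 -2.6] op 72.8 q7 1.64
slide [2.3, -1.5, -0.0] rot [-0.01, 0.01, -0.01]
lane 2 L 35 [-97.7  49.9]
lane 2 R 22 [-97.5 -52.4]
```

```bash

python3 -m handwheel '[{"rot":[0,0,0],"slide":[0,0,-20],"fingers":60},{"rot":[0,0,0],"slide":[0,-2,-50],"fingers":50},{"rot":[0,0,0],"slide":[0,-1,-70],"fingers":50},{"rot":[0,0,0],"slide":[-30,0,-70],"fingers":50},{"rot":[0,0,0],"slide":[-60,0,-70],"fingers":50}]'
python3 -c "
from h import *
st();go(*rk(2,-28,0),76)
p,W=cloud('scene');knobs(W,2);cv2.imwrite('pics/s6.png',cv2.resize(p[120:280,140:360,::-1],None,fx=3.5,fy=3.5,interpolation=cv2.INTER_CUBIC))"
```

```text
t: 20.78
tool_pos: [0.5624, -0.078, 0.1491]
tcp_rot: [-0.063, 3.137, 0.003]
wrist_force: [-0.2, -0.5, 0.1]
opening: 0.501
t 20.77 tcp [562.4 -78.  149.1] yawx -177.71 z [ 0.004  0.002 -1.   ] F [-0.2 -0.5  0.1] op 46.6 q7 1.64
slide [2.2, -5.2, 73.1] rot [0.01, 0.03, 0.01]
lane 2 L 19 [-99.8  57.4]
lane 2 R 20 [-98.2 -56.8]
```

View pics/s6.png

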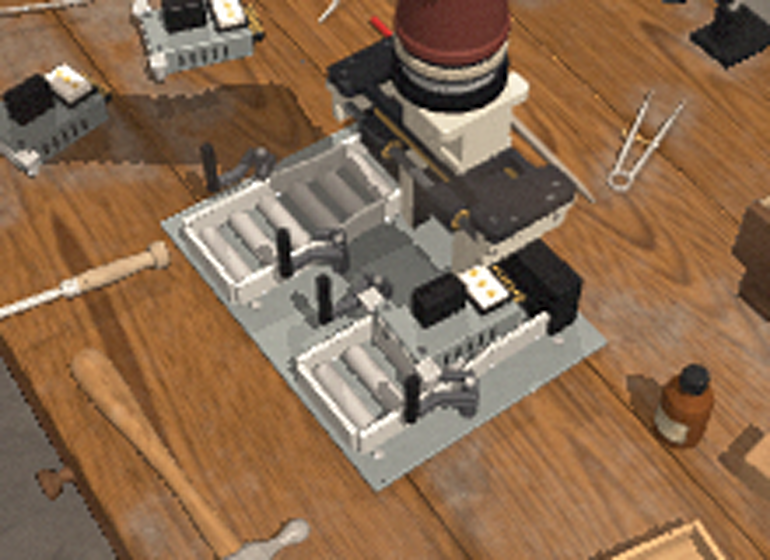

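```bash

python3 -m handwheel '[{"rot":[0,0,0],"slide":[2,-4,30],"fingers":50},{"rot":[0,0,0],"slide":[2,-4,60],"fingers":50},{"rot":[0,0,0],"slide":[2,-4,74],"fingers":50},{"rot":[0,0,0],"slide":[2,-4,74],"fingers":30},{"rot":[0,0,0],"slide":[2,-4,74],"fingers":10}]' 30
python3 -m handwheel '[{"rot":[0,0,0],"slide":[0,0,0],"fingers":5},{"rot":[0,0,0],"slide":[0,0,0],"fingers":5},{"rot":[0,0,0],"slide":[8,0,0],"fingers":5},{"rot":[0,0,0],"slide":[18,0,0],"fingers":5},{"rot":[0,0,0],"slide":[25,0,0],"fingers":5}]' 30
python3 -c "
from h import *
st()"
python3 -m handwheel '[{"rot":[0,0,0],"slide":[0,0,-20],"fingers":5},{"rot":[0,0,0],"slide":[0,0,-50],"fingers":5},{"rot":[0,0,0],"slide":[0,0,-80],"fingers":5},{"rot":[0,0,0],"slide":[0,0,-105],"fingers":5},{"rot":[0,0,0],"slide":[0,0,-105],"fingers":5}]' 30
python3 -c "
from h import *
st();go(419.5,-357,180,171.5)"
```

```text
t: 21.45
tool_pos: [0.5593, -0.0837, 0.0748]
tcp_rot: [-0.06, 3.139, 0.0]
wrist_force: [0.2, 0.4, -0.1]
opening: 0.336
t: 22.08
tool_pos: [0.534, -0.0835, 0.0749]
tcp_rot: [-0.062, 3.138, 0.002]
wrist_force: [0.9, 5.7, 6.4]
opening: 0.215
t 22.07 tcp [534.  -83.5  74.9] yawx -177.73 z [ 0.003  0.002 -1.   ] F [0.9 5.7 6.4] op 20.0 q7 1.64
t: 22.7
tool_pos: [0.5331, -0.0866, 0.1794]
tcp_rot: [-0.058, 3.14, -0.003]
wrist_force: [-0.3, -0.1, -4.9]
opening: 0.213
t 22.7 tcp [533.1 -86.6 179.4] yawx -177.9 z [ 0.002 -0.002 -1.   ] F [-0.3 -0.1 -4.9] op 19.8 q7 1.66
slide [123.4, -266.0, -0.2] rot [-0.01, 0.01, 1.33]
```

```bash

python3 -m handwheel '[{"rot":[0,0,0.25],"slide":[20,-50,0],"fingers":5},{"rot":[0,0,0.5],"slide":[45,-100,0],"fingers":5},{"rot":[0,0,0.8],"slide":[70,-155,0],"fingers":5},{"rot":[0,0,1.1],"slide":[95,-210,0],"fingers":5},{"rot":[0,0,1.33],"slide":[118,-255,0],"fingers":5}]' 30
python3 -m handwheel '[{"rot":[0,0,0],"slide":[2,-10,0],"fingers":5},{"rot":[0,0,0],"slide":[2,-10,0],"fingers":5},{"rot":[0,0,0],"slide":[2,-10,0],"fingers":5},{"rot":[0,0,0],"slide":[2,-10,20],"fingers":5},{"rot":[0,0,0],"slide":[2,-10,50],"fingers":5}]' 30
python3 -c "
from h import *
st();go(421,-360.5,58,171.5)"
```

```text
t: 23.32
tool_pos: [0.4216, -0.3467, 0.1764]
tcp_rot: [-0.237, -3.128, -0.001]
wrist_force: [0.4, 0.2, -4.0]
opening: 0.214
t: 23.95
tool_pos: [0.4236, -0.3525, 0.129]
tcp_rot: [0.225, 3.131, -0.001]
wrist_force: [0.1, -0.2, -3.5]
opening: 0.214
t 23.95 tcp [ 423.6 -352.5  129. ] yawx 171.77 z [ 0.003 -0.001 -1.   ] F [ 0.1 -0.2 -3.5] op 19.9 q7 2.05
slide [1.7, -8.3, 71.0] rot [-0.0, 0.02, 0.03]
```

```bash

python3 -m handwheel '[{"rot":[0,0,0],"slide":[2,-8,0],"fingers":5},{"rot":[0,0,0],"slide":[2,-8,10],"fingers":5},{"rot":[0,0,0],"slide":[2,-8,25],"fingers":5},{"rot":[0,0,0],"slide":[2,-8,40],"fingers":5},{"rot":[0,0,0],"slide":[2,-8,40],"fingers":5}]' 30
python3 -c "
from h import *
st();go(421,-360.5,58,171.5)
p,W=cloud('scene');cv2.imwrite('pics/s7.png',cv2.resize(p[230:380,230:400,::-1],None,fx=3.5,fy=3.5,interpolation=cv2.INTER_CUBIC))"
```

```text
t: 24.58
tool_pos: [0.4176, -0.3607, 0.0872]
tcp_rot: [-0.231, -3.13, -0.003]
wrist_force: [-0.1, 1.0, -4.6]
opening: 0.216
t 24.57 tcp [ 417.6 -360.7   87.2] yawx 171.56 z [-0.003  0.002 -1.   ] F [-0.1  1.  -4.6] op 20.1 q7 2.06
slide [-3.4, 0.6, 29.2] rot [0.01, -0.02, 0.01]
```

View pics/s7.png

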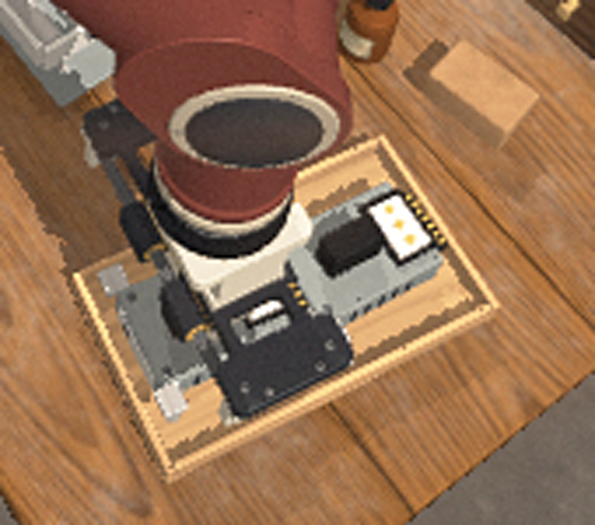

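```bash

python3 -m handwheel '[{"rot":[0,0,0],"slide":[-3,0,8],"fingers":5},{"rot":[0,0,0],"slide":[-3,0,16],"fingers":5},{"rot":[0,0,0],"slide":[-3,0,24],"fingers":5},{"rot":[0,0,0],"slide":[-3,0,29],"fingers":5},{"rot":[0,0,0],"slide":[-3,0,30],"fingers":5}]' 30
python3 -c "
from h import *
st()"
python3 -m handwheel '[{"rot":[0,0,0],"slide":[0,0,1],"fingers":30},{"rot":[0,0,0],"slide":[0,0,1],"fingers":50},{"rot":[0,0,0],"slide":[0,0,-15],"fingers":50},{"rot":[0,0,0],"slide":[0,0,-60],"fingers":50},{"rot":[0,0,0],"slide":[0,0,-120],"fingers":50}]' 30
python3 -m handwheel '[{"rot":[0,0,-0.3],"slide":[7,58,-10],"fingers":50},{"rot":[0,0,-0.6],"slide":[14,116,-20],"fingers":50},{"rot":[0,0,-0.9],"slide":[14,175,-30],"fingers":50},{"rot":[0,0,-1.2],"slide":[14,233,-30],"fingers":50},{"rot":[0,0,-1.34],"slide":[14,291,-30],"fingers":50}]' 30
python3 -c "
from h import *
st()
p,W=cloud('top')
rib(W,536,-374,6);rib(W,420,-360,6)
rib(W,391,325,0);rib(W,575,352,0)
for zl,n in ((30,'plug'),):
  for (x,y) in ((536,-374),(420,-360)):
    q=W[(abs(W[...,0]*1000-x)<50)&(abs(W[...,1]*1000-y)<50)&(abs(W[...,2]*1000-36)<4)];print('body z',np.round(np.median(q[:,2])*1000,1),len(q))
m=(abs(W[...,0]-.4)<.08)&(abs(W[...,1]-.33)<.08)&(abs(W[...,2]-.041)<.005);print('plug1',rect(W[m]))
m=(abs(W[...,0]-.59)<.08)&(abs(W[...,1]-.35)<.08)&(abs(W[...,2]-.041)<.005);print('plug2',rect(W[m]))
cv2.imwrite('pics/t8.png',cv2.resize(p[130:280,100:400,::-1],None,fx=2.6,fy=2.6,interpolation=cv2.INTER_CUBIC))"
```

```text
t: 25.25
tool_pos: [0.4213, -0.3619, 0.0583]
tcp_rot: [-0.232, -3.132, -0.001]
wrist_force: [0.4, 0.1, -3.6]
opening: 0.213
t 25.25 tcp [ 421.3 -361.9   58.3] yawx 171.55 z [-0.001  0.    -1.   ] F [ 0.4  0.1 -3.6] op 19.9 q7 2.05
t: 25.88
tool_pos: [0.4211, -0.3617, 0.1805]
tcp_rot: [-0.231, -3.132, -0.001]
wrist_force: [1.1, -0.0, -0.2]
opening: 0.5
t: 26.5
tool_pos: [0.4511, -0.0705, 0.2107]
tcp_rot: [-0.063, 3.137, -0.001]
wrist_force: [1.2, -0.5, -0.4]
opening: 0.502
t 26.5 tcp [451.1 -70.5 210.7] yawx -177.71 z [ 0.004 -0.001 -1.   ] F [ 1.2 -0.5 -0.4] op 46.6 q7 1.64
rib 60 ([536.4, -374.2], [19.3, 37.7], 80.8) [ 535.1 -373.3   65.8]
rib 58 ([422.7, -360.0], [20.1, 38.6], 80.0) [ 422.1 -358.8   65.1]
rib 64 ([391.0, 325.7], [39.2, 21.1], 14.5) [391.8 325.5  59.1]
rib 65 ([565.5, 354.1], [19.6, 38.5], 76.5) [565.  354.3  59.4]
body z 36.0 281
body z 35.7 283
plug1 ([404.5, 325.1], [89.7, 54.4], 11.0)
plug2 ([577.1, 351.5], [55.6, 88.1], 78.9)
```

View pics/t8.png

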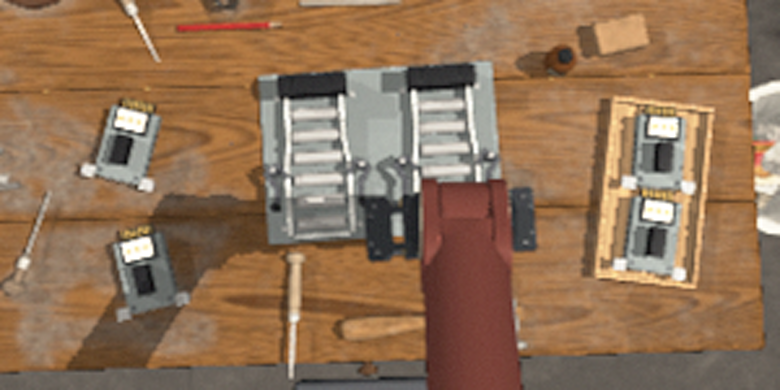

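```bash

python3 -c "
from h import *
go(391,325,180,194)"
python3 -m handwheel '[{"rot":[0,0,-0.3],"slide":[10,58,0],"fingers":50},{"rot":[0,0,-0.6],"slide":[15,116,0],"fingers":50},{"rot":[0,0,-0.9],"slide":[20,175,5],"fingers":50},{"rot":[0,0,-1.2],"slide":[30,233,10],"fingers":50},{"rot":[0,0,-1.48],"slide":[40,291,15],"fingers":50}]' 30
python3 -c "
from h import *
st();go(391,325,120,194)"
```

```text
slide [40.4, 387.9, 33.0] rot [0.04, 0.04, -1.36]
t: 27.18
tool_pos: [0.3992, 0.2187, 0.1952]
tcp_rot: [-0.386, 3.115, 0.001]
wrist_force: [0.6, 0.6, -0.0]
opening: 0.499
t 27.18 tcp [399.2 218.7 195.2] yawx -165.86 z [ 0.003  0.001 -1.   ] F [ 0.6  0.6 -0. ] op 46.4 q7 1.12
slide [-17.8, 105.0, 75.2] rot [0.0, 0.02, 0.02]
```

```bash

python3 -m handwheel '[{"rot":[0,0,0],"slide":[-9,50,10],"fingers":50},{"rot":[0,0,0],"slide":[-18,105,20],"fingers":50},{"rot":[0,0,0],"slide":[-18,105,40],"fingers":50},{"rot":[0,0,0],"slide":[-18,105,75],"fingers":50},{"rot":[0,0,0],"slide":[-18,105,75],"fingers":50}]' 30
python3 -c "
from h import *
st();go(391,325,51,194)
p,W=cloud('scene');m=(abs(W[...,0]-.39)<.04)&(abs(W[...,1]-.325)<.04)&(abs(W[...,2]-.06)<.004);print(rect(W[m]),m.sum())"
```

```text
t: 27.8
tool_pos: [0.39, 0.3221, 0.1181]
tcp_rot: [0.386, -3.115, 0.004]
wrist_force: [0.4, 1.1, -0.2]
opening: 0.502
t 27.8 tcp [390.  322.1 118.1] yawx -165.89 z [-0.003 -0.003 -1.   ] F [ 0.4  1.1 -0.2] op 46.7 q7 0.88
slide [-1.8, 2.7, 67.0] rot [-0.02, -0.02, 0.01]
([390.9, 322.6], [40.8, 24.1], 8.2) 68
```

```bash

python3 -m handwheel '[{"rot":[0,0,0],"slide":[-2,3,30],"fingers":50},{"rot":[0,0,0],"slide":[-2,3,60],"fingers":50},{"rot":[0,0,0],"slide":[-2,3,67],"fingers":50},{"rot":[0,0,0],"slide":[-2,3,67],"fingers":30},{"rot":[0,0,0],"slide":[-2,3,67],"fingers":10}]' 30
python3 -m handwheel '[{"rot":[0,0,0],"slide":[0,0,0],"fingers":5},{"rot":[0,0,0],"slide":[0,0,0],"fingers":5},{"rot":[0,0,0],"slide":[0,0,-20],"fingers":5},{"rot":[0,0,0],"slide":[0,0,-65],"fingers":5},{"rot":[0,0,0],"slide":[0,0,-110],"fingers":5}]' 30
python3 -c "
from h import *
st();go(*rk(1,-86,0),165)"
```

```text
t: 28.48
tool_pos: [0.3929, 0.3273, 0.0533]
tcp_rot: [-0.385, 3.115, 0.003]
wrist_force: [1.0, -0.2, 0.3]
opening: 0.337
t: 29.1
tool_pos: [0.3912, 0.3263, 0.1624]
tcp_rot: [0.386, -3.116, 0.001]
wrist_force: [1.0, 0.3, -4.1]
opening: 0.21
t 29.1 tcp [391.2 326.3 162.4] yawx -165.87 z [-0.002 -0.001 -1.   ] F [ 1.   0.3 -4.1] op 19.6 q7 0.9
slide [-43.9, -255.1, -2.6] rot [-0.0, -0.01, 1.49]
```

```bash

python3 -m handwheel '[{"rot":[0,0,0.3],"slide":[-8,-50,-1],"fingers":5},{"rot":[0,0,0.6],"slide":[-17,-100,-2],"fingers":5},{"rot":[0,0,0.9],"slide":[-26,-155,-3],"fingers":5},{"rot":[0,0,1.2],"slide":[-35,-205,-3],"fingers":5},{"rot":[0,0,1.49],"slide":[-44,-255,-3],"fingers":5}]' 30
python3 -m handwheel '[{"rot":[0,0,0],"slide":[0,0,0],"fingers":5},{"rot":[0,0,0],"slide":[0,0,0],"fingers":5},{"rot":[0,0,0],"slide":[0,0,15],"fingers":5},{"rot":[0,0,0],"slide":[0,0,30],"fingers":5},{"rot":[0,0,0],"slide":[0,0,50],"fingers":5}]' 30
python3 -c "
from h import *
st();go(*rk(1,-86,0),77)
p,W=cloud('top');cv2.imwrite('pics/t9.png',cv2.resize(p[145:235,190:300,::-1],None,fx=6,fy=6,interpolation=cv2.INTER_CUBIC))"
```

```text
t: 29.72
tool_pos: [0.4967, 0.0887, 0.1646]
tcp_rot: [0.058, -3.14, -0.001]
wrist_force: [0.6, 1.1, -3.4]
opening: 0.214
t: 30.35
tool_pos: [0.4965, 0.0916, 0.1142]
tcp_rot: [-0.064, 3.141, 0.001]
wrist_force: [0.3, 0.1, -2.7]
opening: 0.214
t 30.35 tcp [496.5  91.6 114.2] yawx -177.66 z [ 0.     0.001 -1.   ] F [ 0.3  0.1 -2.7] op 19.9 q7 1.22
slide [0.5, -1.9, 37.2] rot [0.01, 0.0, 0.02]
```

View pics/t9.png

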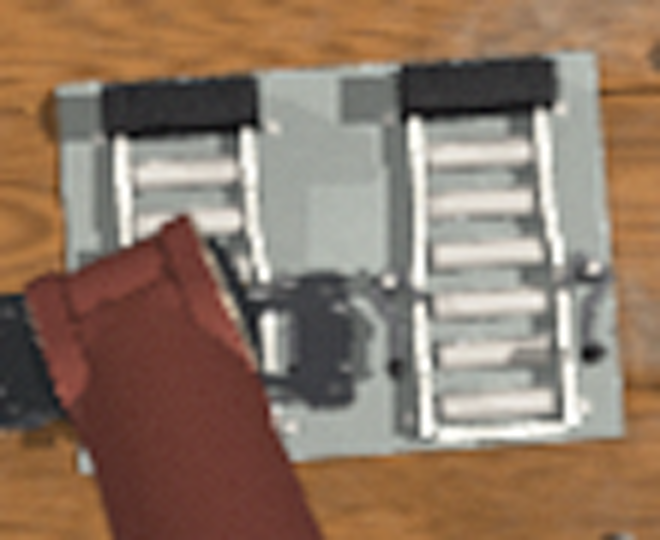

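```bash

python3 -m handwheel '[{"rot":[0,0,0],"slide":[0,-1,12],"fingers":5},{"rot":[0,0,0],"slide":[0,-1,22],"fingers":5},{"rot":[0,0,0],"slide":[0,-1,30],"fingers":5},{"rot":[0,0,0],"slide":[0,-1,35],"fingers":5},{"rot":[0,0,0],"slide":[0,-1,36],"fingers":5}]' 30
python3 -c "
from h import *
st();go(*rk(1,-28,0),77)
p,W=cloud('scene');cv2.imwrite('pics/s10.png',cv2.resize(p[120:240,140:300,::-1],None,fx=4,fy=4,interpolation=cv2.INTER_CUBIC))"
```

```text
t: 31.02
tool_pos: [0.4968, 0.0891, 0.0786]
tcp_rot: [0.06, -3.141, 0.0]
wrist_force: [0.5, -0.3, -3.7]
opening: 0.215
t 31.02 tcp [496.8  89.1  78.6] yawx -177.81 z [-0. -0. -1.] F [ 0.5 -0.3 -3.7] op 19.9 q7 1.21
slide [-57.3, 0.7, 1.6] rot [-0.0, -0.0, -0.0]
```

View pics/s10.png

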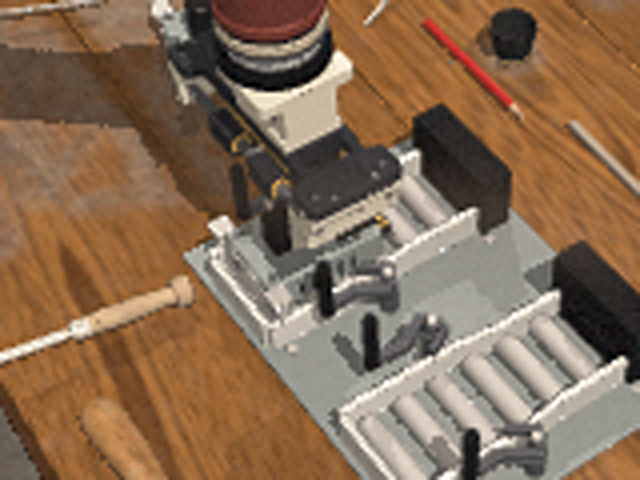

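```bash

python3 -m handwheel '[{"rot":[0,0,0],"slide":[0,0,1.5],"fingers":5},{"rot":[0,0,0],"slide":[0,0,2],"fingers":5},{"rot":[0,0,0],"slide":[-10,0,2],"fingers":5},{"rot":[0,0,0],"slide":[-20,0,2],"fingers":5},{"rot":[0,0,0],"slide":[-30,0,2],"fingers":5}]' 15
python3 -c "
from h import *
st()"
python3 -m handwheel '[{"rot":[0,0,0],"slide":[-8,0,0],"fingers":5},{"rot":[0,0,0],"slide":[-16,0,0],"fingers":5},{"rot":[0,0,0],"slide":[-22,0,0],"fingers":5},{"rot":[0,0,0],"slide":[-27,0,0],"fingers":5},{"rot":[0,0,0],"slide":[-28,0,0],"fingers":5}]' 15
python3 -c "
from h import *
st();go(*rk(1,-28,0),77)
p,W=cloud('scene');knobs(W,1)"
```

```text
t: 31.7
tool_pos: [0.5281, 0.0903, 0.0769]
tcp_rot: [-0.06, 3.14, 0.0]
wrist_force: [0.3, 0.3, -1.5]
opening: 0.216
t 31.7 tcp [528.1  90.3  76.9] yawx -177.83 z [ 0.001  0.    -1.   ] F [ 0.3  0.3 -1.5] op 20.1 q7 1.23
t: 32.33
tool_pos: [0.5553, 0.0914, 0.0769]
tcp_rot: [-0.06, 3.141, 0.0]
wrist_force: [-0.1, -0.6, 0.8]
opening: 0.215
t 32.33 tcp [555.3  91.4  76.9] yawx -177.81 z [ 0.  0. -1.] F [-0.1 -0.6  0.8] op 20.0 q7 1.24
slide [1.2, 0.6, -0.1] rot [0.0, 0.0, -0.0]
lane 1 L 15 [-100.1   54.4]
lane 1 R 18 [-99.  -60.3]
```

```bash

python3 -m handwheel '[{"rot":[0,0,0],"slide":[-1,0,0],"fingers":5},{"rot":[0,0,0],"slide":[-2,0,0],"fingers":5},{"rot":[0,0,0],"slide":[-3,0,0],"fingers":5},{"rot":[0,0,0],"slide":[-4,0,0],"fingers":5},{"rot":[0,0,0],"slide":[-4,0,0],"fingers":5}]' 15
python3 -c "
from h import *
st()
p,W=cloud('scene');knobs(W,1)"
```

```text
t: 33.0
tool_pos: [0.5567, 0.0914, 0.0769]
tcp_rot: [0.06, -3.136, 0.001]
wrist_force: [-5.4, 0.2, 5.9]
opening: 0.219
t 33.0 tcp [556.7  91.4  76.9] yawx -177.82 z [-0.005 -0.001 -1.   ] F [-5.4  0.2  5.9] op 20.4 q7 1.24
lane 1 L 15 [-99.8  54.6]
lane 1 R 17 [-98.9 -60.7]
```

```bash

python3 -m handwheel '[{"rot":[0,0,0],"slide":[2,0,0],"fingers":25},{"rot":[0,0,0],"slide":[3,0,0],"fingers":45},{"rot":[0,0,0],"slide":[3,0,-10],"fingers":50},{"rot":[0,0,0],"slide":[3,0,-30],"fingers":50},{"rot":[0,0,0],"slide":[3,0,-60],"fingers":50}]' 15
python3 -c "
from h import *
st();go(*rk(1,-97,60),125)"
python3 -m handwheel '[{"rot":[0,0,0],"slide":[20,20,0],"fingers":30},{"rot":[0,0,0],"slide":[45,40,0],"fingers":30},{"rot":[0,0,0],"slide":[68,61,5],"fingers":30},{"rot":[0,0,0],"slide":[68,61,5],"fingers":30},{"rot":[0,0,0],"slide":[68,61,5],"fingers":30}]' 15
python3 -c "
from h import *
st();go(*rk(1,-97,60),77)
p,W=cloud('scene');knobs(W,1);p,W=cloud('top');rib(W,*rk(1,-28,0),24)"
```

```text
t: 33.67
tool_pos: [0.5558, 0.0912, 0.1374]
tcp_rot: [0.06, -3.14, 0.0]
wrist_force: [-0.1, 0.5, 0.6]
opening: 0.5
t 33.67 tcp [555.8  91.2 137.4] yawx -177.82 z [-0.001 -0.    -1.   ] F [-0.1  0.5  0.6] op 46.5 q7 1.26
slide [70.7, 60.8, 12.4] rot [-0.0, -0.01, -0.0]
t: 34.3
tool_pos: [0.4869, 0.1491, 0.1324]
tcp_rot: [-0.058, 3.139, -0.0]
wrist_force: [0.5, -0.4, 0.1]
opening: 0.303
t 34.3 tcp [486.9 149.1 132.4] yawx -177.87 z [ 0.002 -0.    -1.   ] F [ 0.5 -0.4  0.1] op 28.2 q7 1.12
slide [4.3, 0.3, 55.3] rot [-0.0, 0.01, -0.01]
lane 1 L 16 [-100.1   53.9]
lane 1 R 18 [-99.  -60.4]
rib 65 ([553.0, 94.1], [38.5, 19.5], 5.1) [553.1  94.   83.9]
```

```bash

python3 -m handwheel '[{"rot":[0,0,0],"slide":[3,-2,20],"fingers":30},{"rot":[0,0,0],"slide":[3,-2,40],"fingers":30},{"rot":[0,0,0],"slide":[3,-2,55],"fingers":30},{"rot":[0,0,0],"slide":[3,-2,55],"fingers":25},{"rot":[0,0,0],"slide":[3,-2,55],"fingers":22}]' 15
python3 -c "
from h import *
st()"
python3 -m handwheel '[{"rot":[0,0,0],"slide":[0,-6,0],"fingers":22},{"rot":[0,0,0],"slide":[-1,-12,0],"fingers":22},{"rot":[0,0,0],"slide":[-2,-18,0],"fingers":22},{"rot":[0,0,0],"slide":[-4,-24,0],"fingers":22},{"rot":[0,0,0],"slide":[-6,-28,0],"fingers":22}]' 15
python3 -c "
from h import *
st()
p,W=cloud('scene');knobs(W,1);p,W=cloud('top');rib(W,*rk(1,-28,0),24)"
```

```text
t: 35.02
tool_pos: [0.4833, 0.1476, 0.0772]
tcp_rot: [-0.059, 3.14, 0.0]
wrist_force: [0.1, -0.1, 0.3]
opening: 0.227
t 35.02 tcp [483.3 147.6  77.2] yawx -177.84 z [ 0.001  0.    -1.   ] F [ 0.1 -0.1  0.3] op 21.1 q7 1.09
t: 35.65
tool_pos: [0.4862, 0.1252, 0.077]
tcp_rot: [0.067, -3.136, -0.01]
wrist_force: [-9.8, 12.7, 5.8]
opening: 0.224
t 35.65 tcp [486.2 125.2  77. ] yawx -177.55 z [-0.005  0.007 -1.   ] F [-9.8 12.7  5.8] op 20.9 q7 1.14
lane 1 L 25 [-102.7   35. ]
lane 1 R 18 [-99.  -56.7]
rib 64 ([555.8, 91.6], [17.6, 38.1], 88.2) [555.3  91.1  83.4]
```

```bash

python3 -m handwheel '[{"rot":[0,0,0],"slide":[0,3,0],"fingers":25},{"rot":[0,0,0],"slide":[0,3,-20],"fingers":30},{"rot":[0,0,0],"slide":[0,3,-45],"fingers":30},{"rot":[0,0,0],"slide":[2,-30,-45],"fingers":30},{"rot":[0,0,0],"slide":[6,-80,-45],"fingers":30}]' 15
python3 -c "
from h import *
st();go(*rk(1,-97,-58),77)
p,W=cloud('scene');knobs(W,1)"
```

```text
t: 36.38
tool_pos: [0.4878, 0.0392, 0.1224]
tcp_rot: [-0.065, 3.138, -0.0]
wrist_force: [0.4, -0.6, -0.9]
opening: 0.298
t 36.38 tcp [487.8  39.2 122.4] yawx -177.64 z [ 0.003  0.    -1.   ] F [ 0.4 -0.6 -0.9] op 27.7 q7 1.31
slide [0.9, -7.9, 45.4] rot [-0.0, 0.02, 0.02]
lane 1 L 16 [-97.1  41.6]
lane 1 R 14 [-100.4  -57.7]
```

```bash

python3 -m handwheel '[{"rot":[0,0,0],"slide":[1,-8,0],"fingers":30},{"rot":[0,0,0],"slide":[1,-8,20],"fingers":30},{"rot":[0,0,0],"slide":[1,-8,45],"fingers":30},{"rot":[0,0,0],"slide":[1,-8,45],"fingers":25},{"rot":[0,0,0],"slide":[1,-8,45],"fingers":22}]' 15
python3 -c "
from h import *
st()"
python3 -m handwheel '[{"rot":[0,0,0],"slide":[0,6,0],"fingers":22},{"rot":[0,0,0],"slide":[-1,12,0],"fingers":22},{"rot":[0,0,0],"slide":[-2,18,0],"fingers":22},{"rot":[0,0,0],"slide":[-4,24,0],"fingers":22},{"rot":[0,0,0],"slide":[-6,30,0],"fingers":22}]' 15
python3 -c "
from h import *
st()
p,W=cloud('scene');knobs(W,1);p,W=cloud('top');rib(W,*rk(1,-28,0),24)"
```

```text
t: 37.05
tool_pos: [0.4866, 0.0322, 0.0773]
tcp_rot: [-0.061, 3.14, 0.0]
wrist_force: [0.3, 0.0, 0.8]
opening: 0.224
t 37.05 tcp [486.6  32.2  77.3] yawx -177.76 z [ 0.001  0.    -1.   ] F [0.3 0.  0.8] op 20.8 q7 1.3
t: 37.67
tool_pos: [0.4904, 0.0592, 0.0769]
tcp_rot: [0.058, -3.139, 0.007]
wrist_force: [-2.1, -11.2, 5.8]
opening: 0.222
t 37.67 tcp [490.4  59.2  76.9] yawx -177.9 z [-0.002 -0.005 -1.   ] F [ -2.1 -11.2   5.8] op 20.6 q7 1.25
lane 1 L 4 [-98.   38.5]
lane 1 R 16 [-101.5  -34.9]
rib 53 ([564.2, 94.7], [17.4, 34.3], 88.8) [563.5  94.9  83.9]
```

```bash

python3 -m handwheel '[{"rot":[0,0,0],"slide":[0,-3,0],"fingers":28},{"rot":[0,0,0],"slide":[0,-3,-20],"fingers":30},{"rot":[0,0,0],"slide":[0,-3,-60],"fingers":60},{"rot":[0,0,0],"slide":[-40,15,-80],"fingers":100},{"rot":[0,0,0],"slide":[-80,34,-80],"fingers":100}]' 15
python3 -c "
from h import *
st();go(*rk(1,-92,0),125)
p,W=cloud('scene');knobs(W,1);p,W=cloud('top');knobs(W,1)"
```

```text
t: 38.4
tool_pos: [0.5719, 0.101, 0.1591]
tcp_rot: [-0.061, 3.136, 0.004]
wrist_force: [0.4, -0.2, 0.8]
opening: 0.575
t 38.4 tcp [571.9 101.  159.1] yawx -177.78 z [ 0.005  0.003 -1.   ] F [ 0.4 -0.2  0.8] op 53.5 q7 1.26
slide [82.4, -8.4, 33.7] rot [0.02, 0.04, 0.0]
lane 1 L 16 [-97.2  40.9]
lane 1 R 15 [-92.6 -37.2]
lane 1 L 0 None
lane 1 R 0 None
```

```bash

python3 -m handwheel '[{"rot":[0,0,0],"slide":[40,15,0],"fingers":30},{"rot":[0,0,0],"slide":[85,34,20],"fingers":30},{"rot":[0,0,0],"slide":[85,34,30],"fingers":30},{"rot":[0,0,0],"slide":[85,34,30],"fingers":30},{"rot":[0,0,0],"slide":[85,34,30],"fingers":30}]' 15
python3 -c "
from h import *
st();go(*rk(1,-95,44),77)"
```

```text
t: 39.12
tool_pos: [0.4847, 0.1294, 0.1271]
tcp_rot: [-0.058, 3.139, 0.001]
wrist_force: [0.6, 0.1, 0.2]
opening: 0.301
t 39.12 tcp [484.7 129.4 127.1] yawx -177.89 z [ 0.002  0.    -1.   ] F [0.6 0.1 0.2] op 28.0 q7 1.14
slide [-0.7, 3.9, 50.1] rot [0.0, 0.01, -0.01]
```

```bash

python3 -m handwheel '[{"rot":[0,0,0],"slide":[-1,4,10],"fingers":30},{"rot":[0,0,0],"slide":[-1,4,30],"fingers":30},{"rot":[0,0,0],"slide":[-1,4,50],"fingers":30},{"rot":[0,0,0],"slide":[-1,4,50],"fingers":26},{"rot":[0,0,0],"slide":[-1,4,50],"fingers":22}]' 15
python3 -c "
from h import *
st()"
python3 -m handwheel '[{"rot":[0,0,0],"slide":[0,-5,0],"fingers":22},{"rot":[0,0,0],"slide":[-1,-10,0],"fingers":22},{"rot":[0,0,0],"slide":[-3,-14,0],"fingers":22},{"rot":[0,0,0],"slide":[-5,-18,0],"fingers":22},{"rot":[0,0,0],"slide":[-7,-21,0],"fingers":22}]' 15
python3 -c "
from h import *
st()
p,W=cloud('top');rib(W,*rk(1,-18,0),24)"
python3 -m handwheel '[{"rot":[0,0,0],"slide":[0,3,0],"fingers":28},{"rot":[0,0,0],"slide":[0,3,-20],"fingers":30},{"rot":[0,0,0],"slide":[0,3,-60],"fingers":60},{"rot":[0,0,0],"slide":[-40,-20,-80],"fingers":100},{"rot":[0,0,0],"slide":[-80,-36,-80],"fingers":100}]' 15
python3 -c "
from h import *
st();go(*rk(1,-92,0),125)
p,W=cloud('scene');knobs(W,1)"
```

```text
t: 39.75
tool_pos: [0.4847, 0.1338, 0.0771]
tcp_rot: [-0.06, 3.14, 0.001]
wrist_force: [0.3, -0.0, 0.3]
opening: 0.227
t 39.75 tcp [484.7 133.8  77.1] yawx -177.83 z [ 0.001  0.    -1.   ] F [ 0.3 -0.   0.3] op 21.1 q7 1.11
t: 40.38
tool_pos: [0.4919, 0.113, 0.0768]
tcp_rot: [0.06, -3.141, -0.001]
wrist_force: [-0.9, 3.1, 0.5]
opening: 0.218
t 40.38 tcp [491.9 113.   76.8] yawx -177.8 z [-0.  0. -1.] F [-0.9  3.1  0.5] op 20.2 q7 1.15
rib 57 ([564.2, 94.3], [36.6, 19.6], 4.9) [566.4  94.   83.9]
t: 41.05
tool_pos: [0.5755, 0.079, 0.159]
tcp_rot: [-0.059, 3.137, -0.001]
wrist_force: [0.2, -0.1, 0.3]
opening: 0.574
t 41.05 tcp [575.5  79.  159. ] yawx -177.83 z [ 0.004 -0.001 -1.   ] F [ 0.2 -0.1  0.3] op 53.4 q7 1.29
slide [85.1, 13.8, 33.7] rot [-0.01, 0.03, -0.0]
lane 1 L 18 [-90.1  26. ]
lane 1 R 17 [-93.1 -37.9]
```

```bash

python3 -m handwheel '[{"rot":[0,0,0],"slide":[50,6,0],"fingers":100},{"rot":[0,0,0],"slide":[85,12,10],"fingers":100},{"rot":[0,0,0],"slide":[85,12,30],"fingers":100},{"rot":[0,0,0],"slide":[85,12,34],"fingers":100},{"rot":[0,0,0],"slide":[85,12,34],"fingers":100}]' 15
python3 -c "
from h import *
st();go(*rk(1,-92,-2),77)
p,W=cloud('scene');cv2.imwrite('pics/s11.png',cv2.resize(p[120:240,140:300,::-1],None,fx=4,fy=4,interpolation=cv2.INTER_CUBIC))"
```

```text
t: 41.72
tool_pos: [0.4883, 0.0886, 0.1227]
tcp_rot: [0.059, -3.141, 0.001]
wrist_force: [-0.6, 0.3, 0.2]
opening: 1.003
t 41.73 tcp [488.3  88.6 122.7] yawx -177.84 z [-0. -0. -1.] F [-0.6  0.3  0.2] op 93.3 q7 1.21
slide [-1.8, -1.1, 45.7] rot [-0.0, -0.0, -0.0]
```

View pics/s11.png

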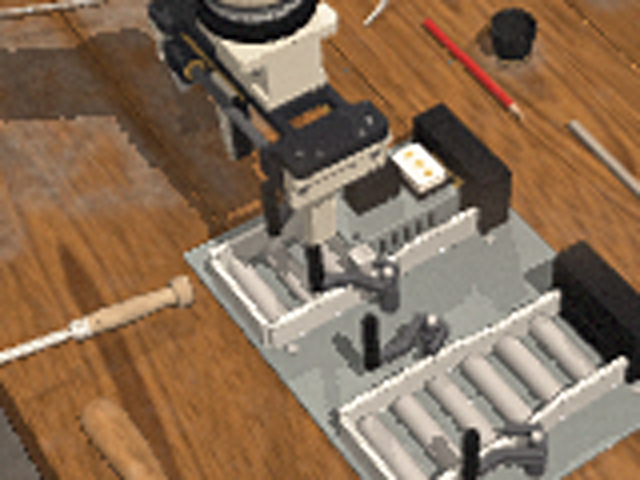

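```bash

python3 -m handwheel '[{"rot":[0,0,0],"slide":[-1,-2,12],"fingers":100},{"rot":[0,0,0],"slide":[-1,-2,25],"fingers":100},{"rot":[0,0,0],"slide":[-1,-2,38],"fingers":100},{"rot":[0,0,0],"slide":[-1,-2,46],"fingers":100},{"rot":[0,0,0],"slide":[-1,-2,46],"fingers":92}]' 15
python3 -c "
from h import *
st()"
python3 -m handwheel '[{"rot":[0,0,0],"slide":[-1,1,0],"fingers":84},{"rot":[0,0,0],"slide":[-3,2,0],"fingers":76},{"rot":[0,0,0],"slide":[-6,2,0],"fingers":70},{"rot":[0,0,0],"slide":[-10,2,0],"fingers":63},{"rot":[0,0,0],"slide":[-14,2,0],"fingers":56}]' 15
python3 -c "
from h import *
st()
p,W=cloud('scene');knobs(W,1);p,W=cloud('top');rib(W,*rk(1,-18,0),24)"
```

```text
t: 42.4
tool_pos: [0.4884, 0.0867, 0.0759]
tcp_rot: [0.06, -3.139, 0.001]
wrist_force: [-0.8, 0.6, -0.4]
opening: 0.944
t 42.4 tcp [488.4  86.7  75.9] yawx -177.8 z [-0.002 -0.    -1.   ] F [-0.8  0.6 -0.4] op 87.8 q7 1.19
t: 43.02
tool_pos: [0.5026, 0.0895, 0.0768]
tcp_rot: [0.06, -3.14, -0.0]
wrist_force: [-1.5, 0.1, -0.0]
opening: 0.58
t 43.02 tcp [502.6  89.5  76.8] yawx -177.8 z [-0.001  0.    -1.   ] F [-1.5  0.1 -0. ] op 54.0 q7 1.19
lane 1 L 10 [-89.6  31.8]
lane 1 R 15 [-84.3 -38.2]
rib 11 ([584.9, 94.1], [17.1, 7.2], 89.1) [585.5  95.2  85.9]
```

```bash

python3 -m handwheel '[{"rot":[0,0,0],"slide":[-2,1,0],"fingers":53},{"rot":[0,0,0],"slide":[-4,2,0],"fingers":50},{"rot":[0,0,0],"slide":[-6,2,0],"fingers":47},{"rot":[0,0,0],"slide":[-8,2,0],"fingers":44},{"rot":[0,0,0],"slide":[-8,2,0],"fingers":42}]' 20
python3 -c "
from h import *
st()"
python3 -m handwheel '[{"rot":[0,0,0],"slide":[0,0,0],"fingers":55},{"rot":[0,0,0],"slide":[0,0,-25],"fingers":55},{"rot":[0,0,0],"slide":[0,0,-60],"fingers":30},{"rot":[0,0,0],"slide":[20,0,-60],"fingers":0},{"rot":[0,0,0],"slide":[40,0,-60],"fingers":0}]' 20
python3 -c "
from h import *
st();go(*rk(1,-95,0),77)
p,W=cloud('scene');knobs(W,1);p,W=cloud('top');rib(W,*rk(1,-12,0),24)"
```

```text
t: 43.75
tool_pos: [0.5104, 0.0899, 0.0766]
tcp_rot: [0.052, -3.139, 0.003]
wrist_force: [-0.6, -5.2, -1.6]
opening: 0.456
t 43.75 tcp [510.4  89.9  76.6] yawx -178.1 z [-0.002 -0.002 -1.   ] F [-0.6 -5.2 -1.6] op 42.4 q7 1.19
t: 44.38
tool_pos: [0.4711, 0.0926, 0.1378]
tcp_rot: [-0.064, 3.138, 0.005]
wrist_force: [-0.0, 0.0, 0.5]
opening: 0.278
t 44.38 tcp [471.1  92.6 137.8] yawx -177.66 z [ 0.003  0.003 -1.   ] F [-0.   0.   0.5] op 25.9 q7 1.2
slide [-15.6, -4.1, 60.8] rot [0.02, 0.02, 0.02]
lane 1 L 11 [-77.   12.9]
lane 1 R 17 [-73.9 -17.7]
rib 65 ([573.2, 94.5], [17.7, 38.0], 88.5) [572.2  94.1  82.9]
```

```bash

python3 -m handwheel '[{"rot":[0,0,0],"slide":[-10,-3,15],"fingers":0},{"rot":[0,0,0],"slide":[-12,-3,40],"fingers":0},{"rot":[0,0,0],"slide":[-12,-3,60],"fingers":0},{"rot":[0,0,0],"slide":[-18,-3,60],"fingers":0},{"rot":[0,0,0],"slide":[-24,-3,60],"fingers":0}]' 20
python3 -c "
from h import *
st()"
python3 -m handwheel '[{"rot":[0,0,0],"slide":[-3,0,0],"fingers":0},{"rot":[0,0,0],"slide":[-6,0,0],"fingers":0},{"rot":[0,0,0],"slide":[-9,0,0],"fingers":0},{"rot":[0,0,0],"slide":[-12,0,0],"fingers":0},{"rot":[0,0,0],"slide":[-14,0,0],"fingers":0}]' 20
python3 -c "
from h import *
st();go(*rk(1,-84,0),77)"
```

```text
t: 45.1
tool_pos: [0.4949, 0.0873, 0.0762]
tcp_rot: [0.06, -3.138, 0.002]
wrist_force: [-3.0, -3.0, -2.6]
opening: 0.004
t 45.1 tcp [494.9  87.3  76.2] yawx -177.82 z [-0.003 -0.001 -1.   ] F [-3.  -3.  -2.6] op 0.4 q7 1.19
t: 45.72
tool_pos: [0.4971, 0.0863, 0.0762]
tcp_rot: [0.059, -3.116, 0.01]
wrist_force: [-21.4, -2.9, 15.0]
opening: 0.005
t 45.73 tcp [497.1  86.3  76.2] yawx -177.84 z [-0.025 -0.007 -1.   ] F [-21.4  -2.9  15. ] op 0.5 q7 1.2
slide [-1.1, 3.4, -0.9] rot [-0.04, -0.18, -0.0]
```

```bash

python3 -m handwheel '[{"rot":[0,0,0],"slide":[14,0,0],"fingers":0},{"rot":[0,0,0],"slide":[16,0,-20],"fingers":0},{"rot":[0,0,0],"slide":[16,0,-50],"fingers":0},{"rot":[0,0,0],"slide":[-40,3,-50],"fingers":0},{"rot":[0,0,0],"slide":[-90,6,-50],"fingers":0}]' 20
python3 -c "
from h import *
st();go(*rk(1,34,0),85)
p,W=cloud('scene');knobs(W,1)"
```

```text
t: 46.35
tool_pos: [0.6022, 0.0989, 0.1294]
tcp_rot: [-0.06, 3.134, 0.003]
wrist_force: [1.2, 0.1, -0.1]
opening: 0.006
t 46.35 tcp [602.2  98.9 129.4] yawx -177.81 z [ 0.007  0.002 -1.   ] F [ 1.2  0.1 -0.1] op 0.5 q7 1.25
slide [-13.2, -5.2, 44.5] rot [0.01, 0.05, -0.0]
lane 1 L 16 [-73.5  11.6]
lane 1 R 15 [-73.7 -18.4]
```

```bash

python3 -m handwheel '[{"rot":[0,0,0],"slide":[-13,-5,0],"fingers":0},{"rot":[0,0,0],"slide":[-13,-5,0],"fingers":0},{"rot":[0,0,0],"slide":[-13,-5,20],"fingers":0},{"rot":[0,0,0],"slide":[-13,-5,38],"fingers":0},{"rot":[0,0,0],"slide":[-13,-5,44],"fingers":0}]' 20
python3 -c "
from h import *
st()"
python3 -m handwheel '[{"rot":[0,0,0],"slide":[0,0,4],"fingers":0},{"rot":[0,0,0],"slide":[0,0,8],"fingers":0},{"rot":[0,0,0],"slide":[0,0,12],"fingers":0},{"rot":[0,0,0],"slide":[0,0,15],"fingers":0},{"rot":[0,0,0],"slide":[0,0,15],"fingers":0}]' 20
python3 -c "
from h import *
st();go(*rk(1,34,0),77)"
```

```text
t: 47.02
tool_pos: [0.6105, 0.0933, 0.0817]
tcp_rot: [0.06, -3.138, 0.001]
wrist_force: [0.2, -0.9, 5.5]
opening: 0.003
t 47.02 tcp [610.5  93.3  81.7] yawx -177.79 z [-0.003 -0.001 -1.   ] F [ 0.2 -0.9  5.5] op 0.3 q7 1.25
t: 47.65
tool_pos: [0.612, 0.0936, 0.0765]
tcp_rot: [-0.059, 3.139, -0.002]
wrist_force: [-14.1, -3.0, 43.1]
opening: 0.007
t 47.65 tcp [612.   93.6  76.5] yawx -177.83 z [ 0.002 -0.001 -1.   ] F [-14.1  -3.   43.1] op 0.6 q7 1.25
slide [-4.0, 0.6, -0.5] rot [-0.01, 0.02, -0.0]
```

```bash

python3 -m handwheel '[{"rot":[0,0,0],"slide":[0,0,-15],"fingers":0},{"rot":[0,0,0],"slide":[0,0,-50],"fingers":0},{"rot":[0,0,0],"slide":[0,0,-100],"fingers":30},{"rot":[0,0,0],"slide":[25,50,-120],"fingers":50},{"rot":[0,0,0],"slide":[40,110,-120],"fingers":50}]' 20
python3 -c "
from h import *
st()
p,W=cloud('top');rib(W,*rk(1,-8,0),24);rib(W,565,354,0)
m=(abs(W[...,0]-.565)<.09)&(abs(W[...,1]-.354)<.09)&(abs(W[...,2]-.058)<.008);print(rect(W[m]))
p,W=cloud('scene');knobs(W,1);rib(W,565,354,0)
print([np.round(r['point'],3).tolist()+[r['score']] for c in ('scene','top') for r in spotter.tip_of('new_2_center',c)])
m=(abs(W[...,0]*1000-rk(1,34,0)[0])<8)&(abs(W[...,1]*1000-rk(1,34,0)[1])<12);print('plug z',np.nanmedian(W[m][:,2]))
m=(abs(W[...,0]-.598)<.012)&(abs(W[...,1]-.346)<.012);print('plug2 z',np.nanmedian(W[m][:,2]))
go(565,354,120,166.5)"
```

```text
t: 48.28
tool_pos: [0.5688, 0.202, 0.1904]
tcp_rot: [-0.054, 3.136, 0.002]
wrist_force: [0.6, 0.7, -0.1]
opening: 0.282
t 48.27 tcp [568.8 202.  190.4] yawx -178.04 z [ 0.005  0.001 -1.   ] F [ 0.6  0.7 -0.1] op 26.3 q7 1.09
rib 62 ([573.2, 94.7], [17.7, 38.5], 88.2) [573.4  94.4  83.9]
rib 37 ([563.9, 360.9], [38.5, 18.1], 4.5) [563.2 358.5  59.2]
([563.6, 360.7], [38.6, 19.4], 7.3)
lane 1 L 15 [-73.2  11.6]
lane 1 R 16 [-73.7 -18. ]
rib 63 ([565.0, 352.0], [21.8, 39.8], 77.7) [564.4 350.2  59.8]
[[0.573, 0.351, 0.017, 0.65], [0.573, 0.348, 0.017, 0.56]]
plug z 0.06175229053354219
plug2 z 0.04076319624460345
slide [-4.5, 149.9, 68.1] rot [0.01, 0.0, 1.99]
```

```bash

python3 -m handwheel '[{"rot":[0,0,0.5],"slide":[-1,40,0],"fingers":50},{"rot":[0,0,1],"slide":[-2,90,0],"fingers":50},{"rot":[0,0,1.5],"slide":[-3,140,10],"fingers":50},{"rot":[0,0,1.99],"slide":[-4,150,30],"fingers":50},{"rot":[0,0,1.99],"slide":[-4,150,60],"fingers":50}]' 20
python3 -m handwheel '[{"rot":[0,0,0],"slide":[0,0,8],"fingers":50},{"rot":[0,0,0],"slide":[0,0,8],"fingers":50},{"rot":[0,0,0],"slide":[0,0,8],"fingers":50},{"rot":[0,0,0],"slide":[0,0,8],"fingers":50},{"rot":[0,0,0],"slide":[0,0,8],"fingers":50}]' 20
python3 -c "
from h import *
st();go(565,353.5,52,166.5)"
```

```text
t: 49.1
tool_pos: [0.5672, 0.3522, 0.1274]
tcp_rot: [0.376, 3.117, 0.001]
wrist_force: [-0.1, -0.3, -0.2]
opening: 0.5
t: 49.72
tool_pos: [0.5662, 0.352, 0.1206]
tcp_rot: [0.376, 3.118, 0.001]
wrist_force: [0.0, -0.5, -0.4]
opening: 0.5
t 49.73 tcp [566.2 352.  120.6] yawx 166.26 z [ 0.001  0.001 -1.   ] F [ 0.  -0.5 -0.4] op 46.5 q7 0.65
slide [1.6, 1.1, 68.6] rot [0.01, 0.01, -0.03]
```

```bash

python3 -m handwheel '[{"rot":[0,0,0],"slide":[1.5,1,30],"fingers":50},{"rot":[0,0,0],"slide":[1.5,1,60],"fingers":50},{"rot":[0,0,0],"slide":[1.5,1,68],"fingers":50},{"rot":[0,0,0],"slide":[1.5,1,68.5],"fingers":30},{"rot":[0,0,0],"slide":[1.5,1,68.5],"fingers":10}]' 30
python3 -m handwheel '[{"rot":[0,0,0],"slide":[0,0,0],"fingers":5},{"rot":[0,0,0],"slide":[0,0,0],"fingers":5},{"rot":[0,0,0],"slide":[0,0,-20],"fingers":5},{"rot":[0,0,0],"slide":[0,0,-65],"fingers":5},{"rot":[0,0,0],"slide":[0,0,-120],"fingers":5}]' 30
python3 -c "
from h import *
st();go(*rk(2,-86,0),175)"
```

```text
t: 50.35
tool_pos: [0.5655, 0.3538, 0.0527]
tcp_rot: [0.376, 3.117, 0.003]
wrist_force: [1.4, 0.4, 0.2]
opening: 0.331
t: 50.98
tool_pos: [0.5635, 0.353, 0.1716]
tcp_rot: [-0.374, -3.116, 0.003]
wrist_force: [2.1, 1.0, -3.3]
opening: 0.21
t 50.98 tcp [563.5 353.  171.6] yawx 166.3 z [-0.003 -0.001 -1.   ] F [ 2.1  1.  -3.3] op 19.6 q7 0.66
slide [-44.8, -440.2, -2.6] rot [-0.01, -0.02, -1.99]
```

```bash

python3 -m handwheel '[{"rot":[0,0,-0.3],"slide":[-5,-45,-1],"fingers":5},{"rot":[0,0,-0.7],"slide":[-10,-95,-2],"fingers":5},{"rot":[0,0,-1.1],"slide":[-15,-145,-3],"fingers":5},{"rot":[0,0,-1.5],"slide":[-20,-195,-3],"fingers":5},{"rot":[0,0,-1.99],"slide":[-25,-245,-3],"fingers":5}]' 30
python3 -c "
from h import *
st();go(*rk(2,-86,0),165)"
```

```text
t: 51.6
tool_pos: [0.5304, 0.1079, 0.175]
tcp_rot: [-0.064, 3.14, 0.0]
wrist_force: [0.6, -0.9, -3.7]
opening: 0.216
t 51.6 tcp [530.4 107.9 175. ] yawx -177.67 z [ 0.001  0.    -1.   ] F [ 0.6 -0.9 -3.7] op 20.1 q7 1.22
slide [35.5, -192.0, 9.9] rot [0.0, 0.01, 0.02]
```

```bash

python3 -m handwheel '[{"rot":[0,0,0],"slide":[9,-48,3],"fingers":5},{"rot":[0,0,0],"slide":[18,-98,6],"fingers":5},{"rot":[0,0,0],"slide":[27,-148,9],"fingers":5},{"rot":[0,0,0],"slide":[35,-192,10],"fingers":5},{"rot":[0,0,0],"slide":[35,-192,10],"fingers":5}]' 30
python3 -m handwheel '[{"rot":[0,0,0],"slide":[0,0,10],"fingers":5},{"rot":[0,0,0],"slide":[0,0,25],"fingers":5},{"rot":[0,0,0],"slide":[0,0,40],"fingers":5},{"rot":[0,0,0],"slide":[0,0,52],"fingers":5},{"rot":[0,0,0],"slide":[0,0,52],"fingers":5}]' 30
python3 -c "
from h import *
st();go(*rk(2,-86,0),77)
p,W=cloud('scene');knobs(W,2)"
```

```text
t: 52.22
tool_pos: [0.5019, -0.0894, 0.1646]
tcp_rot: [0.046, -3.14, 0.005]
wrist_force: [0.1, 0.7, -3.1]
opening: 0.211
t: 52.85
tool_pos: [0.5023, -0.0835, 0.1109]
tcp_rot: [0.061, -3.138, -0.001]
wrist_force: [-0.1, -0.1, -3.6]
opening: 0.215
t 52.85 tcp [502.3 -83.5 110.9] yawx -177.77 z [-0.003  0.    -1.   ] F [-0.1 -0.1 -3.6] op 20.0 q7 1.54
slide [-0.5, -1.9, 33.9] rot [0.0, -0.02, 0.0]
lane 2 L 65 [-103.5   30.9]
lane 2 R 137 [-96.7 -25.7]
```

```bash

python3 -m handwheel '[{"rot":[0,0,0],"slide":[0,-2,12],"fingers":5},{"rot":[0,0,0],"slide":[0,-2,22],"fingers":5},{"rot":[0,0,0],"slide":[0,-2,29],"fingers":5},{"rot":[0,0,0],"slide":[0,-2,33],"fingers":5},{"rot":[0,0,0],"slide":[0,-2,34],"fingers":5}]' 30
python3 -c "
from h import *
st()"
python3 -m handwheel '[{"rot":[0,0,0],"slide":[0,0,0],"fingers":5},{"rot":[0,0,0],"slide":[-6,0,0],"fingers":5},{"rot":[0,0,0],"slide":[-14,0,0],"fingers":5},{"rot":[0,0,0],"slide":[-22,0,0],"fingers":5},{"rot":[0,0,0],"slide":[-30,0,0],"fingers":5}]' 15
python3 -c "
from h import *
st()"
python3 -m handwheel '[{"rot":[0,0,0],"slide":[-8,0,0],"fingers":5},{"rot":[0,0,0],"slide":[-16,0,0],"fingers":5},{"rot":[0,0,0],"slide":[-22,0,0],"fingers":5},{"rot":[0,0,0],"slide":[-28,0,0],"fingers":5},{"rot":[0,0,0],"slide":[-31,0,0],"fingers":5}]' 15
python3 -c "
from h import *
st();go(*rk(2,-28,0),77)"
```

```text
t: 53.52
tool_pos: [0.5032, -0.0858, 0.078]
tcp_rot: [0.06, -3.141, -0.0]
wrist_force: [-0.2, 0.4, -4.3]
opening: 0.212
t 53.52 tcp [503.2 -85.8  78. ] yawx -177.81 z [-0.  0. -1.] F [-0.2  0.4 -4.3] op 19.7 q7 1.53
t: 54.15
tool_pos: [0.534, -0.0847, 0.0783]
tcp_rot: [-0.06, 3.141, 0.0]
wrist_force: [1.2, 0.5, -3.4]
opening: 0.213
t 54.15 tcp [534.  -84.7  78.3] yawx -177.81 z [ 0.  0. -1.] F [ 1.2  0.5 -3.4] op 19.8 q7 1.53
t: 54.78
tool_pos: [0.5617, -0.0837, 0.0776]
tcp_rot: [0.061, -3.135, 0.0]
wrist_force: [-5.3, -0.1, -1.4]
opening: 0.214
t 54.77 tcp [561.7 -83.7  77.6] yawx -177.77 z [-0.006 -0.    -1.   ] F [-5.3 -0.1 -1.4] op 19.9 q7 1.53
slide [1.0, 0.6, 0.6] rot [-0.0, -0.05, 0.0]
```

```bash

python3 -m handwheel '[{"rot":[0,0,0],"slide":[2,0,1],"fingers":25},{"rot":[0,0,0],"slide":[3,0,0],"fingers":45},{"rot":[0,0,0],"slide":[3,0,-10],"fingers":50},{"rot":[0,0,0],"slide":[3,0,-30],"fingers":50},{"rot":[0,0,0],"slide":[3,0,-60],"fingers":50}]' 15
python3 -m handwheel '[{"rot":[0,0,0],"slide":[20,20,0],"fingers":30},{"rot":[0,0,0],"slide":[45,40,0],"fingers":30},{"rot":[0,0,0],"slide":[71,59,5],"fingers":30},{"rot":[0,0,0],"slide":[71,59,5],"fingers":30},{"rot":[0,0,0],"slide":[71,59,5],"fingers":30}]' 15
python3 -c "
from h import *
st();go(*rk(2,-97,58),77)
p,W=cloud('scene');knobs(W,2);p,W=cloud('top');rib(W,*rk(2,-28,0),24)"
```

```text
t: 55.4
tool_pos: [0.5613, -0.0836, 0.1393]
tcp_rot: [-0.06, 3.141, 0.0]
wrist_force: [-0.5, 0.5, 0.1]
opening: 0.501
t: 56.02
tool_pos: [0.4896, -0.0279, 0.1342]
tcp_rot: [-0.059, 3.138, -0.001]
wrist_force: [-0.6, -0.1, -0.1]
opening: 0.303
t 56.02 tcp [489.6 -27.9 134.2] yawx -177.84 z [ 0.003 -0.    -1.   ] F [-0.6 -0.1 -0.1] op 28.1 q7 1.44
slide [0.3, 0.2, 57.2] rot [-0.0, 0.02, -0.01]
lane 2 L 16 [-98.9  55.2]
lane 2 R 18 [-98.5 -56.7]
rib 40 ([563.1, -81.1], [36.0, 18.7], 4.7) [567.9 -82.7  83.6]
```

```bash

python3 -m handwheel '[{"rot":[0,0,0],"slide":[0,0,20],"fingers":30},{"rot":[0,0,0],"slide":[0,0,40],"fingers":30},{"rot":[0,0,0],"slide":[0,0,57],"fingers":30},{"rot":[0,0,0],"slide":[0,0,57],"fingers":25},{"rot":[0,0,0],"slide":[0,0,57],"fingers":22}]' 15
python3 -c "
from h import *
st()"
python3 -m handwheel '[{"rot":[0,0,0],"slide":[0,-6,0],"fingers":22},{"rot":[0,0,0],"slide":[-1,-12,0],"fingers":22},{"rot":[0,0,0],"slide":[-2,-18,0],"fingers":22},{"rot":[0,0,0],"slide":[-4,-23,0],"fingers":22},{"rot":[0,0,0],"slide":[-5,-26,0],"fingers":22}]' 15
python3 -c "
from h import *
st()"
python3 -m handwheel '[{"rot":[0,0,0],"slide":[0,3,0],"fingers":25},{"rot":[0,0,0],"slide":[0,3,-20],"fingers":30},{"rot":[0,0,0],"slide":[0,3,-45],"fingers":30},{"rot":[0,0,0],"slide":[2,-35,-45],"fingers":30},{"rot":[0,0,0],"slide":[6,-88,-45],"fingers":30}]' 15
python3 -c "
from h import *
st();go(*rk(2,-97,-57),77)
p,W=cloud('scene');knobs(W,2);p,W=cloud('top');rib(W,*rk(2,-28,0),24)"
```

```text
t: 56.75
tool_pos: [0.4889, -0.0278, 0.0767]
tcp_rot: [-0.059, 3.14, -0.0]
wrist_force: [0.1, -0.4, 0.4]
opening: 0.224
t 56.75 tcp [488.9 -27.8  76.7] yawx -177.85 z [ 0.001 -0.    -1.   ] F [ 0.1 -0.4  0.4] op 20.9 q7 1.41
t: 57.38
tool_pos: [0.4919, -0.0496, 0.0763]
tcp_rot: [0.064, -3.136, -0.007]
wrist_force: [-5.9, 10.7, 6.2]
opening: 0.221
t 57.38 tcp [491.9 -49.6  76.3] yawx -177.67 z [-0.005  0.005 -1.   ] F [-5.9 10.7  6.2] op 20.5 q7 1.46
t: 58.0
tool_pos: [0.4929, -0.1423, 0.122]
tcp_rot: [-0.065, 3.138, -0.002]
wrist_force: [0.7, 0.0, -0.7]
opening: 0.303
t 58.0 tcp [ 492.9 -142.3  122. ] yawx -177.63 z [ 0.003 -0.001 -1.   ] F [ 0.7  0.  -0.7] op 28.1 q7 1.65
slide [-0.9, -0.4, 45.0] rot [-0.01, 0.02, 0.02]
lane 2 L 17 [-97.4  41.8]
lane 2 R 11 [-100.2  -56.1]
rib 59 ([563.4, -83.5], [17.6, 35.2], 87.9) [564.3 -83.7  83.2]
```

```bash

python3 -m handwheel '[{"rot":[0,0,0],"slide":[-1,0,20],"fingers":30},{"rot":[0,0,0],"slide":[-1,0,35],"fingers":30},{"rot":[0,0,0],"slide":[-1,0,45],"fingers":30},{"rot":[0,0,0],"slide":[-1,0,45],"fingers":25},{"rot":[0,0,0],"slide":[-1,0,45],"fingers":22}]' 15
python3 -c "
from h import *
st()"
python3 -m handwheel '[{"rot":[0,0,0],"slide":[0,6,0],"fingers":22},{"rot":[0,0,0],"slide":[-1,12,0],"fingers":22},{"rot":[0,0,0],"slide":[-2,18,0],"fingers":22},{"rot":[0,0,0],"slide":[-4,24,0],"fingers":22},{"rot":[0,0,0],"slide":[-6,30,0],"fingers":22}]' 15
python3 -c "
from h import *
st()"
python3 -m handwheel '[{"rot":[0,0,0],"slide":[0,-3,0],"fingers":28},{"rot":[0,0,0],"slide":[0,-3,-20],"fingers":30},{"rot":[0,0,0],"slide":[0,-3,-45],"fingers":30},{"rot":[0,0,0],"slide":[0,30,-45],"fingers":30},{"rot":[0,0,0],"slide":[2,75,-45],"fingers":30}]' 15
python3 -c "
from h import *
st();go(*rk(2,-95,44),77)
p,W=cloud('scene');knobs(W,2);p,W=cloud('top');rib(W,*rk(2,-20,0),24)"
```

```text
t: 58.72
tool_pos: [0.4927, -0.1412, 0.0766]
tcp_rot: [-0.061, 3.14, -0.0]
wrist_force: [0.5, 0.9, -1.0]
opening: 0.226
t 58.73 tcp [ 492.7 -141.2   76.6] yawx -177.79 z [ 0.001 -0.    -1.   ] F [ 0.5  0.9 -1. ] op 21.0 q7 1.62
t: 59.35
tool_pos: [0.4965, -0.1151, 0.0766]
tcp_rot: [0.056, -3.139, 0.009]
wrist_force: [-2.8, -13.9, 4.8]
opening: 0.221
t 59.35 tcp [ 496.5 -115.1   76.6] yawx -177.96 z [-0.002 -0.006 -1.   ] F [ -2.8 -13.9   4.8] op 20.6 q7 1.57
t: 59.98
tool_pos: [0.4929, -0.0349, 0.1215]
tcp_rot: [-0.057, 3.139, 0.002]
wrist_force: [1.1, 0.1, 0.0]
opening: 0.301
t 59.98 tcp [492.9 -34.9 121.5] yawx -177.93 z [ 0.002  0.001 -1.   ] F [1.1 0.1 0. ] op 28.0 q7 1.45
slide [1.2, -6.8, 44.5] rot [0.01, 0.01, -0.02]
lane 2 L 13 [-96.7  40. ]
lane 2 R 20 [-91.9 -36. ]
rib 43 ([570.3, -80.3], [17.5, 34.9], 89.0) [574.2 -81.5  83.1]
```

Same stage as lane 1 was. I'll nudge the left lever further, then squeeze both.

```bash

python3 -m handwheel '[{"rot":[0,0,0],"slide":[1,-7,10],"fingers":30},{"rot":[0,0,0],"slide":[1,-7,25],"fingers":30},{"rot":[0,0,0],"slide":[1,-7,44],"fingers":30},{"rot":[0,0,0],"slide":[1,-7,44],"fingers":26},{"rot":[0,0,0],"slide":[1,-7,44],"fingers":22}]' 15
python3 -m handwheel '[{"rot":[0,0,0],"slide":[0,-5,0],"fingers":22},{"rot":[0,0,0],"slide":[-1,-10,0],"fingers":22},{"rot":[0,0,0],"slide":[-3,-14,0],"fingers":22},{"rot":[0,0,0],"slide":[-5,-18,0],"fingers":22},{"rot":[0,0,0],"slide":[-7,-21,0],"fingers":22}]' 15
python3 -m handwheel '[{"rot":[0,0,0],"slide":[0,3,0],"fingers":28},{"rot":[0,0,0],"slide":[0,3,-20],"fingers":30},{"rot":[0,0,0],"slide":[0,3,-50],"fingers":50},{"rot":[0,0,0],"slide":[4,-10,-50],"fingers":80},{"rot":[0,0,0],"slide":[4,-22,-50],"fingers":100}]' 15
python3 -c "
from h import *
st();go(*rk(2,-92,-2),123)
p,W=cloud('scene');knobs(W,2)"
```

```text
t: 60.7
tool_pos: [0.4916, -0.0439, 0.077]
tcp_rot: [0.058, -3.141, 0.0]
wrist_force: [-0.5, -0.0, -0.1]
opening: 0.227
t: 61.32
tool_pos: [0.4994, -0.0638, 0.0774]
tcp_rot: [0.06, -3.141, -0.001]
wrist_force: [-0.3, 2.3, 1.7]
opening: 0.218
t: 61.95
tool_pos: [0.4952, -0.0877, 0.1267]
tcp_rot: [0.059, -3.139, 0.002]
wrist_force: [0.4, -1.0, -0.9]
opening: 0.574
t 61.95 tcp [495.2 -87.7 126.7] yawx -177.86 z [-0.002 -0.001 -1.   ] F [ 0.4 -1.  -0.9] op 53.3 q7 1.55
slide [-1.7, 0.1, 3.7] rot [-0.01, -0.01, -0.01]
lane 2 L 16 [-87.6  25.6]
lane 2 R 18 [-92.  -35.8]
```

```bash

python3 -m handwheel '[{"rot":[0,0,0],"slide":[-2,0,0],"fingers":100},{"rot":[0,0,0],"slide":[-2,0,0],"fingers":100},{"rot":[0,0,0],"slide":[-2,0,0],"fingers":100},{"rot":[0,0,0],"slide":[-2,0,0],"fingers":100},{"rot":[0,0,0],"slide":[-2,0,0],"fingers":100}]' 15
python3 -m handwheel '[{"rot":[0,0,0],"slide":[0,-1,15],"fingers":100},{"rot":[0,0,0],"slide":[0,-1,30],"fingers":100},{"rot":[0,0,0],"slide":[0,-1,44],"fingers":100},{"rot":[0,0,0],"slide":[0,-1,50],"fingers":100},{"rot":[0,0,0],"slide":[0,-1,50],"fingers":92}]' 15
python3 -c "
from h import *
st()"
python3 -m handwheel '[{"rot":[0,0,0],"slide":[-1,1,0],"fingers":84},{"rot":[0,0,0],"slide":[-3,2,0],"fingers":76},{"rot":[0,0,0],"slide":[-6,2,0],"fingers":70},{"rot":[0,0,0],"slide":[-10,2,0],"fingers":63},{"rot":[0,0,0],"slide":[-14,2,0],"fingers":56}]' 15
python3 -m handwheel '[{"rot":[0,0,0],"slide":[-2,1,0],"fingers":53},{"rot":[0,0,0],"slide":[-4,1,0],"fingers":50},{"rot":[0,0,0],"slide":[-6,1,0],"fingers":47},{"rot":[0,0,0],"slide":[-7,1,0],"fingers":44},{"rot":[0,0,0],"slide":[-7,1,0],"fingers":42}]' 20
python3 -c "
from h import *
st()"
python3 -m handwheel '[{"rot":[0,0,0],"slide":[0,0,0],"fingers":55},{"rot":[0,0,0],"slide":[0,0,-25],"fingers":55},{"rot":[0,0,0],"slide":[0,0,-60],"fingers":30},{"rot":[0,0,0],"slide":[20,0,-60],"fingers":0},{"rot":[0,0,0],"slide":[30,0,-60],"fingers":0}]' 20
python3 -c "
from h import *
st();go(*rk(2,-96,0),77)
p,W=cloud('scene');knobs(W,2);p,W=cloud('top');rib(W,*rk(2,-12,0),24)"
```

```text
t: 62.62
tool_pos: [0.4982, -0.0859, 0.1273]
tcp_rot: [0.061, -3.141, 0.0]
wrist_force: [0.5, 0.7, 0.7]
opening: 1.0
t: 63.25
tool_pos: [0.498, -0.087, 0.0766]
tcp_rot: [0.06, -3.14, -0.0]
wrist_force: [0.5, -0.5, -0.2]
opening: 0.942
t 63.25 tcp [498.  -87.   76.6] yawx -177.8 z [-0.001  0.    -1.   ] F [ 0.5 -0.5 -0.2] op 87.6 q7 1.52
t: 63.88
tool_pos: [0.5117, -0.0846, 0.0772]
tcp_rot: [0.06, -3.139, 0.0]
wrist_force: [-1.8, -0.3, -0.2]
opening: 0.583
t: 64.5
tool_pos: [0.5186, -0.0845, 0.0771]
tcp_rot: [0.054, -3.14, 0.001]
wrist_force: [-0.7, -4.8, -1.3]
opening: 0.461
t 64.5 tcp [518.6 -84.5  77.1] yawx -178.02 z [-0.001 -0.001 -1.   ] F [-0.7 -4.8 -1.3] op 42.9 q7 1.51
t: 65.12
tool_pos: [0.4893, -0.0824, 0.1379]
tcp_rot: [-0.066, 3.139, 0.002]
wrist_force: [-0.4, -0.1, -0.7]
opening: 0.278
t 65.12 tcp [489.3 -82.4 137.9] yawx -177.58 z [ 0.002  0.002 -1.   ] F [-0.4 -0.1 -0.7] op 25.8 q7 1.55
slide [-3.2, -3.6, 60.9] rot [0.01, 0.02, 0.03]
lane 2 L 0 None
lane 2 R 14 [-72.5 -18. ]
rib 65 ([578.8, -80.5], [17.6, 38.5], 88.3) [578.3 -80.7  83.4]
```

```bash

python3 -m handwheel '[{"rot":[0,0,0],"slide":[0,-3,15],"fingers":0},{"rot":[0,0,0],"slide":[0,-3,30],"fingers":0},{"rot":[0,0,0],"slide":[0,-3,60],"fingers":0},{"rot":[0,0,0],"slide":[-4,-3,60],"fingers":0},{"rot":[0,0,0],"slide":[-10,-3,60],"fingers":0}]' 20
python3 -m handwheel '[{"rot":[0,0,0],"slide":[-4,0,0],"fingers":0},{"rot":[0,0,0],"slide":[-8,0,0],"fingers":0},{"rot":[0,0,0],"slide":[-12,0,0],"fingers":0},{"rot":[0,0,0],"slide":[-15,0,0],"fingers":0},{"rot":[0,0,0],"slide":[-18,0,0],"fingers":0}]' 20
python3 -c "
from h import *
st();go(*rk(2,-84,0),77)"
python3 -m handwheel '[{"rot":[0,0,0],"slide":[18,0,0],"fingers":0},{"rot":[0,0,0],"slide":[20,0,-20],"fingers":0},{"rot":[0,0,0],"slide":[20,0,-50],"fingers":0},{"rot":[0,0,0],"slide":[-40,3,-50],"fingers":0},{"rot":[0,0,0],"slide":[-90,5,-50],"fingers":0}]' 20
python3 -c "
from h import *
st();go(*rk(2,34,0),77)
p,W=cloud('scene');knobs(W,2);p,W=cloud('top')"
```

```text
t: 65.85
tool_pos: [0.4998, -0.0869, 0.0772]
tcp_rot: [0.06, -3.141, -0.0]
wrist_force: [-1.8, -0.8, -0.6]
opening: 0.004
t: 66.47
tool_pos: [0.5044, -0.0891, 0.077]
tcp_rot: [0.053, -3.113, 0.005]
wrist_force: [-22.5, -3.2, 18.2]
opening: 0.007
t 66.47 tcp [504.4 -89.1  77. ] yawx -178.04 z [-0.028 -0.004 -1.   ] F [-22.5  -3.2  18.2] op 0.7 q7 1.52
slide [-0.5, 3.9, -0.1] rot [-0.02, -0.2, -0.03]
t: 67.1
tool_pos: [0.6104, -0.0774, 0.1297]
tcp_rot: [-0.06, 3.135, 0.0]
wrist_force: [-0.3, 0.6, -0.2]
opening: 0.003
t 67.1 tcp [610.4 -77.4 129.7] yawx -177.82 z [ 0.006  0.    -1.   ] F [-0.3  0.6 -0.2] op 0.3 q7 1.53
slide [-11.9, -3.7, 52.8] rot [0.0, 0.04, -0.0]
lane 2 L 18 [-73.6  12.5]
lane 2 R 19 [-72.7 -17.8]
```

```bash

python3 -m handwheel '[{"rot":[0,0,0],"slide":[-11,-4,0],"fingers":0},{"rot":[0,0,0],"slide":[-11,-4,0],"fingers":0},{"rot":[0,0,0],"slide":[-11,-4,20],"fingers":0},{"rot":[0,0,0],"slide":[-11,-4,38],"fingers":0},{"rot":[0,0,0],"slide":[-11,-4,46],"fingers":0}]' 20
python3 -m handwheel '[{"rot":[0,0,0],"slide":[0,0,4],"fingers":0},{"rot":[0,0,0],"slide":[0,0,8],"fingers":0},{"rot":[0,0,0],"slide":[0,0,11],"fingers":0},{"rot":[0,0,0],"slide":[0,0,13],"fingers":0},{"rot":[0,0,0],"slide":[0,0,13],"fingers":0}]' 20
python3 -c "
from h import *
st();go(*rk(2,34,0),77)"
python3 -m handwheel '[{"rot":[0,0,0],"slide":[0,0,-15],"fingers":0},{"rot":[0,0,0],"slide":[0,0,-50],"fingers":0},{"rot":[0,0,0],"slide":[20,0,-100],"fingers":0},{"rot":[0,0,0],"slide":[40,60,-120],"fingers":0},{"rot":[0,0,0],"slide":[60,120,-120],"fingers":0}]' 20
python3 -m handwheel '[{"rot":[0,0,0],"slide":[20,60,0],"fingers":0},{"rot":[0,0,0],"slide":[20,120,0],"fingers":0},{"rot":[0,0,0],"slide":[20,180,0],"fingers":0},{"rot":[0,0,0],"slide":[20,240,0],"fingers":0},{"rot":[0,0,0],"slide":[20,260,0],"fingers":0}]' 20
python3 -c "
from h import *
st()
p,W=cloud('top');rib(W,*rk(1,-8,0),24);rib(W,*rk(2,-8,0),24);rib(W,536,-374,6);rib(W,422,-359,6);knobs(W,1);knobs(W,2)
cv2.imwrite('pics/t12.png',cv2.resize(p[130:280,170:400,::-1],None,fx=3.4,fy=3.4,interpolation=cv2.INTER_CUBIC))
for l in (1,2):
  x,y=rk(l,34,1);m=(abs(W[...,0]*1000-x)<8)&(abs(W[...,1]*1000-y)<12);print('top plug z',l,np.round(np.nanpercentile(W[m][:,2],[10,50,90])*1000,1))
p,W=cloud('scene');knobs(W,1);knobs(W,2)
for l in (1,2):
  x,y=rk(l,34,1);m=(abs(W[...,0]*1000-x)<8)&(abs(W[...,1]*1000-y)<12);print('plug z',l,np.round(np.nanpercentile(W[m][:,2],[10,50,90])*1000,1))
for x,y in ((570,-379),(456,-365)):
  m=(abs(W[...,0]*1000-x)<15)&(abs(W[...,1]*1000-y)<12);print('old plug z',np.round(np.nanmedian(W[m][:,2])*1000,1))
print([np.round(r['point'],3).tolist()+[round(r['score'],2)] for n in ('new_1_center','plug_new_1_top','bottle','cork') for r in spotter.tip_of(n,'scene')])"
```

```text
t: 67.82
tool_pos: [0.6171, -0.0817, 0.0803]
tcp_rot: [0.06, -3.139, 0.0]
wrist_force: [-1.0, -1.0, 5.5]
opening: 0.008
t: 68.45
tool_pos: [0.6188, -0.0817, 0.0766]
tcp_rot: [-0.059, 3.138, -0.003]
wrist_force: [-12.0, -0.1, 39.3]
opening: 0.005
t 68.45 tcp [618.8 -81.7  76.6] yawx -177.84 z [ 0.003 -0.002 -1.   ] F [-12.   -0.1  39.3] op 0.5 q7 1.52
slide [-3.9, 0.9, -0.4] rot [-0.02, 0.02, -0.01]
t: 69.08
tool_pos: [0.5562, 0.0326, 0.1904]
tcp_rot: [-0.055, 3.136, 0.001]
wrist_force: [1.1, 0.7, -0.6]
opening: 0.006
t: 69.7
tool_pos: [0.5234, 0.2967, 0.1883]
tcp_rot: [0.071, -3.14, -0.006]
wrist_force: [-0.5, -0.1, -0.3]
opening: 0.008
t 69.7 tcp [523.4 296.7 188.3] yawx -177.4 z [-0.001  0.004 -1.   ] F [-0.5 -0.1 -0.3] op 0.7 q7 0.92
rib 64 ([573.0, 94.5], [17.4, 38.3], 88.6) [573.6  94.5  83.7]
rib 61 ([582.4, -80.7], [17.6, 38.6], 88.3) [580.5 -80.7  83.5]
rib 61 ([536.3, -374.2], [19.4, 37.7], 81.2) [ 536.1 -374.1   65.3]
rib 66 ([422.4, -359.1], [20.9, 37.4], 77.0) [ 422.3 -358.3   65. ]
lane 1 L 9 [-72.1  15.1]
lane 1 R 9 [-71.3 -13.7]
lane 2 L 10 [-71.8  15.9]
lane 2 R 9 [-71.8 -13.5]
top plug z 1 [56.5 58.6 64.9]
top plug z 2 [55.8 59.2 63.2]
lane 1 L 15 [-74.   11.4]
lane 1 R 15 [-74.1 -18.5]
lane 2 L 17 [-73.2  12.5]
lane 2 R 17 [-72.3 -17.3]
plug z 1 [58.6 60.7 63. ]
plug z 2 [58.9 60.9 63. ]
old plug z 42.3
old plug z 42.4
[[0.708, -0.335, 0.0, 0.73], [0.616, 0.094, 0.061, 0.41], [0.677, -0.249, 0.004, 0.72], [0.71, -0.334, -0.0, 0.41], [0.623, -0.079, 0.058, 0.27], [0.547, -0.378, 0.02, 0.45]]
```

View pics/t12.png

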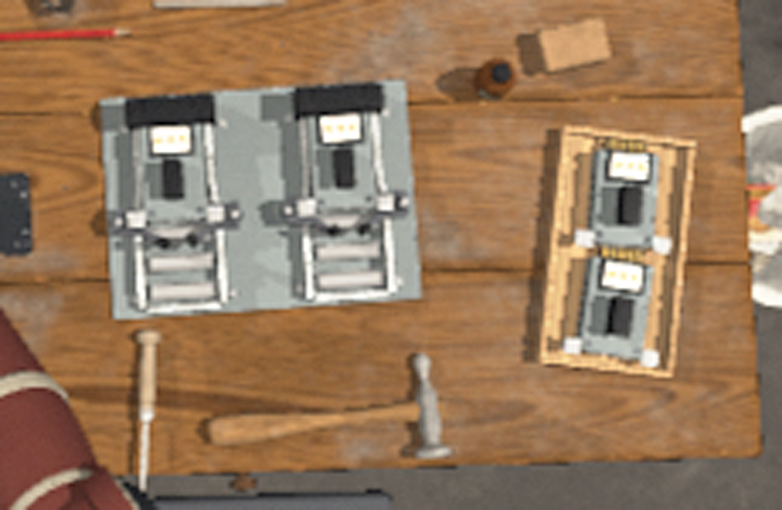

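```bash
python3 -c "
from h import *
st();print(manip.sign_off())"
```

```text
t 70.0 tcp [526.2 287.9 188. ] yawx -178.05 z [ 0.    -0.002 -1.   ] F [0.1 0.3 1. ] op 0.4 q7 0.92
the job is handed in; nothing more can be done
None
```

I swapped out both worn modules and handed the job in at about 70 s of robot time; the hand-in gives no verdict. The worn modules lie flat end to end in the tray. new_1 is seated in lane 1 and new_2 in lane 2, with levers in and plugs pressed.

**Last checks, from the cameras:**
- **Fresh modules:** their grip ribs are within about 1 mm of where the worn modules' ribs stood at home. The exception is one outline fit for lane 2, which read 3.6 mm further in along the lane. The mean of the same points read 0.6 mm, so I took the outline fit as pixel noise and did not re-measure.
- **Levers:** all four knobs are at their closed positions within 2 mm. The final push met firm resistance of about 22 N.
- **Plugs:** the side camera read the tops at about 61 mm and the overhead camera at about 59 mm. Fully down is 60 mm and proud is 66 mm. An earlier single reading of lane 1's plug was 62 mm.
- **Worn modules:** their centres are about +53 and -62 mm along the tray and within 2 mm of its centreline. Their height matches lying on the floor.
- **Bystanders:** the bottle and cork read within a few millimetres of their starting positions. The arm was clear of everything.

**Failed step:** my first try at opening lane 1's levers jammed at about 25 N and was redone. No harm showed.

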